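Close a plate filter holder with a slotted key in cross order

ROBOT

A 6-joint arm with a two-finger parallel gripper is mounted at the origin on the work surface. World frame = base frame: x ahead of the robot, y to its left, z up, the work surface at z = 0. Lengths are in m, angles in degrees, forces in N, time in s.
With the tool pointing down it reaches from about 0.3 to 0.95 m from the base axis. Payload 3.1 kg.
Tool frame: the origin (TCP) lies at the very end of the fingers, on their centre line; the grasp point (between the pads) lies 19 mm behind it; x points along the fingers, z is the direction in which the jaws open and shut, and the axes are right-handed (so a half turn about x gives the same grasp; the last joint's range is limited). The gripper opens to 85 mm and grips with 20 to 120 N. Pads are 22 mm wide; open, the fingers measure 114 mm over their backs; the gripper's body (76 mm by 85 mm) begins 54 mm behind the grasp point. The pads swing forward as they close: fully open they stand 13 mm farther back than shut.
Start: joints at [-69.941, 17.653, 93.61, -0, 68.738, -3.994], TCP at [0.255, -0.571, 0.231] pointing down, gripper open.
Joint ranges: [-175.34, 175.34], [-45.06, 112.39], [2.9, 150.54], [-68.45, 248.45], [3.09, 151.38], [-168.51, 168.51]. Speed limits (degrees/s): [159.86, 159.86, 180, 180, 180, 180].

INTERFACE

Orientations are given as [roll, pitch, yaw] about the fixed x, y, z axes, in that order (R = Rz(yaw) Ry(pitch) Rx(roll)).
In Python, from cell import r gives the robot as it stands. The module is installed in compiled form; this text tells all that it offers.
- The arm moves only by the shell command python3 -m pendant 'ROWS'. ROWS is a JSON object of lists of equal length, an entry for each row: "claw": the opening, from 0 (shut) to 1 (fully open); "travel": the shift along the tool's x, y, z in units of 300 mm (1.0 is 300 mm), a list of three; "twist": the turn, a rotation vector about the tool's x, y, z in units of pi/2 rad (1.0 is pi/2 rad), a list of three. In form: {"claw": [claw, ...], "travel": [[dx, dy, dz], ...], "twist": [[rx, ry, rz], ...]}. A call has 1 to 10 rows; each row shifts and turns the pose as measured when the row begins, along the tool's axes as they then stand; what a row does not reach is not made up. A row lasts 1/10 s, in which the tool goes at most 50 mm and 8.59 degrees, less where a joint would pass 70% of its speed; a pose out of reach is approached as far as the arm can. A call with a number of a shift or a turn outside -1 to 1 is refused whole. A call with a gripper value outside its range is refused whole. The fingers move at their own pace and stop on an object; the grip force is fixed at half the most. Time passes only in rows, so rows that do not move let the fingers close. It gives the time, the measured TCP pose, the force and the opening at its end, in the units of the state.
- r.read_state(): the state, without advancing time (a new reading comes with each control period).
- r.snapshot(name): name is "scene" or "top" or "wrist"; returns the picture (420x560x3 uint8, red, green, blue); there is no depth.
- r.get_calibration(name): a dict with "intrinsics" (3x3 intrinsics, pixels), "pose" (4x4, takes a point from camera to world coordinates). Camera axes: x right, y up, looking along -z (the intrinsics and any distortion apply to the point x, -y, -z); pixel columns grow to the right and rows downward; lengths in m; the calibration is good to about 2 mm. A picture is of the moment at which its call begins: read the wrist's pose just before it. get_calibration takes no time and is no camera call; for the wrist camera it gives the pose at the moment of the call.
- r.finish_job(): hands the job in, once; it reports no verdict.
Trained networks look in the newest picture that a camera, given by its name, has taken for a name from the list of things; names that differ only in an ending like _2 or _b are one class to them, and where a whole thing is asked for, a point or a joint stands for the part that bears it (a point fixed in the world has none). Each returns a list of dicts, best first, with "confidence" (0 to 1); they miss things now and then, are a little off and sometimes report something else, mostly with a low value. They report only what shows in the picture. A call takes as long as a camera call. They do not tell look-alikes from the thing itself.
- r.recognise(camera, thing): "location" ([x, y, z] in m, in world coordinates, good to about 4 mm: the middle of the surface that is visible of it).
The state is a dict: "time_s": time; "joints": joint angles; "joint_vel": joint speeds; "joint_torque": joint torques, N m; "eef_pos": TCP position; "tcp_rot": TCP orientation; "contact_force": force on the tool from outside, world axes, zero at the start; "ft_torque": the same for the moment, N m; "gripper_width": finger opening in m.
Only numpy, scipy, OpenCV 4.12 (cv2) and the standard library are available. Lean on these libraries where they do the work, as an engineer would, in place of code of your own. Each camera call takes 0.05 s, during which the arm holds its last target. There are 200 camera calls.

TASK

Take the slotted T-handled key and tighten the four eared nuts on the steel filter holder clockwise, in two rounds, each round in cross order (after one nut always the one opposite, then the other two): in the first round bring every nut to about half-way, its ears at roughly 45 degrees to the line to the middle of the lid, and only then in the second round turn every nut fully home, its ears pointing at the middle of the lid. Turn the nuts with the key only, keeping the gripper and arm off the holder, and leave everything else on the bench where it is. Finish with the key let go, standing upright on the bench.

Things in the scene. Friction and masses are not known exactly. Their poses are not given: they have to be found in the camera images.
- holder: Round stainless filter holder, fixed to the bench: flanges 228 mm across, lid top 78 mm above the bench. Origin at the centre of its underside, z up. Four nuts on a circle of 80 mm radius round its axis: nut0 on its +x side, nut1 on +y, nut2 on -x, nut3 on -y (nut0 opposite nut2, nut1 opposite nut3).
- lid_middle (a point): Middle of the lid's top face. Here stands an inlet fitting, 30 mm across, rising 38 mm above the lid. Two vent valves (18 mm across, 28 mm high) stand half-way between nut0 and nut1 and between nut2 and nut3, on the nuts' circle.
- key_center (a point): The key: loose steel T-wrench, 120 mm tall, 0.2 to 0.35 kg, standing upright. Point on its axis, half-way up (60 mm above its bottom). z up; x along the crossbar and along the slot in the foot. Aluminium crossbar at the top: 90 mm long (x), 20 mm thick (y), 22 mm high, its centre 49 mm above this point; grip it across its thickness. Shank 16 mm across.
- key_foot (a point): Bottom end of the key, on its axis, axes as key_center. Two flat parallel jaws, 40 mm long (x), 10 mm thick, 20 mm deep, with a 17 mm wide slot between them, open below and at both ends; above them a disc 47 mm across. Half a turn about z gives the same key.
- nut0 (a joint): Turn of nut0 in rad, growing clockwise seen from above. 0: ears along the lid's rim (square to the line to the lid's middle); 1.57: ears point at the lid's middle, fully home; hard stop at 1.60. Starts loose, -0.45 to 0.20; half-way is about 0.8. Stiff (0.2 N m); stays where left; does not rise or sink.
- nut0_ears (a point): On the axis of nut0, 21 mm above the lid; x along its ears, z up. Ears: one straight bar 56 mm long, 8 mm thick, round top, 12 to 30 mm above the lid, on a hub 28 mm across, 12 mm high. Lower the key's jaws either side of the bar until their ends are 14 mm above the lid; about 0.21 rad of play either way before it turns the nut.
- nut1 (a joint): Turn of nut1 in rad, growing clockwise seen from above. 0: ears along the lid's rim (square to the line to the lid's middle); 1.57: ears point at the lid's middle, fully home; hard stop at 1.60. Starts loose, -0.45 to 0.20; half-way is about 0.8. Stiff (0.2 N m); stays where left; does not rise or sink.
- nut1_ears (a point): On the axis of nut1, 21 mm above the lid; x along its ears, z up. Ears: one straight bar 56 mm long, 8 mm thick, round top, 12 to 30 mm above the lid, on a hub 28 mm across, 12 mm high. Lower the key's jaws either side of the bar until their ends are 14 mm above the lid; about 0.21 rad of play either way before it turns the nut.
- nut2 (a joint): Turn of nut2 in rad, growing clockwise seen from above. 0: ears along the lid's rim (square to the line to the lid's middle); 1.57: ears point at the lid's middle, fully home; hard stop at 1.60. Starts loose, -0.45 to 0.20; half-way is about 0.8. Stiff (0.2 N m); stays where left; does not rise or sink.
- nut2_ears (a point): On the axis of nut2, 21 mm above the lid; x along its ears, z up. Ears: one straight bar 56 mm long, 8 mm thick, round top, 12 to 30 mm above the lid, on a hub 28 mm across, 12 mm high. Lower the key's jaws either side of the bar until their ends are 14 mm above the lid; about 0.21 rad of play either way before it turns the nut.
- nut3 (a joint): Turn of nut3 in rad, growing clockwise seen from above. 0: ears along the lid's rim (square to the line to the lid's middle); 1.57: ears point at the lid's middle, fully home; hard stop at 1.60. Starts loose, -0.45 to 0.20; half-way is about 0.8. Stiff (0.2 N m); stays where left; does not rise or sink.
- nut3_ears (a point): On the axis of nut3, 21 mm above the lid; x along its ears, z up. Ears: one straight bar 56 mm long, 8 mm thick, round top, 12 to 30 mm above the lid, on a hub 28 mm across, 12 mm high. Lower the key's jaws either side of the bar until their ends are 14 mm above the lid; about 0.21 rad of play either way before it turns the nut.
- driver_center (a point): Bystander: a socket driver with a round grey handle (32 mm across) and round foot (38 mm across), 135 mm tall, standing loose on the bench; not the key. Point on its axis, half-way up.
- stack_center (a point): Bystander: a loose stack of five culture dishes, 90 mm across, 76 mm high. Point at its centre.
- bottle_center (a point): Bystander: loose white reagent bottle with a blue cap, 64 mm across, 140 mm high. Point on its axis, half-way up.
- dish_center (a point): Bystander: one loose culture dish, 90 mm across, 14 mm high, between the robot and the holder. Point at its centre.
- marker_center (a point): Bystander: a black marker pen lying loose on the bench, 120 mm long, 13 mm thick. Point at its centre, x along it.
Not all that is in view belongs to the job. Leave any yellow look-alike of the holder alone. What is shaped like the part that bears key_center but turquoise is not meant.

How it is judged:
By the outcome, as a careful person would: the job done as asked, in the order asked, and still so for the second after the job is handed in, with the robot touching nothing.
It also fails if it takes over 72 s, if anything falls off the work surface, if the arm or the gripper's body presses on something with over 40 N, if the wrist force passes 120 N, or if a joint passes its speed limit or range.

## Working session

There is one attempt and no reset: what is moved stays moved. The work goes in short steps, Python scripts to look and compute and a shell command to move; the robot and the scene stay as the last step left them, time stands still between calls to the robot, and variables do not carry over. Pictures are saved under pics/ and viewed, about 8 in all and at most 12, crops included, and the job is handed in when it is done.

```bash
mkdir -p pics; ls
python3 - <<'E'
from cell import r
import cv2,numpy as np
s=r.read_state();print({k:np.round(v,3).tolist() for k,v in s.items()})
for c in("scene","top"):
    im=r.snapshot(c);cv2.imwrite(f"pics/{c}0.png",im[:,:,::-1])
    k=r.get_calibration(c);print(c,np.round(k["intrinsics"],1).tolist(),np.round(k["pose"],3).tolist())
    for t in("holder","lid_middle","key_center","key_foot","nut0","nut0_ears","driver_center","stack_center","bottle_center","dish_center","marker_center"):
        print(t,[(np.round(d["location"],3).tolist(),round(d["confidence"],2)) for d in r.recognise(c,t)][:6])
E
```

```text
pics
{'time_s': 0.0, 'joints': [-69.943, 17.704, 93.69, 0.0, 68.738, -3.996], 'joint_vel': [0.099, -0.012, -0.059, -0.023, 0.091, -0.021], 'joint_torque': [0.0, -41.525, -27.666, 0.0, 0.01, 0.0], 'eef_pos': [0.254, -0.57, 0.23], 'tcp_rot': [175.912, 89.868, 109.965], 'contact_force': [-0.275, 0.087, 1.585], 'ft_torque': [0.066, -0.026, -0.014], 'gripper_width': 0.085}
scene [[477.4, 0.0, 280.1], [0.0, 477.4, 218.6], [0.0, 0.0, 1.0]] [[-0.895, -0.255, 0.367, 0.967], [0.447, -0.521, 0.727, 0.907], [0.006, 0.815, 0.58, 0.873], [0.0, 0.0, 0.0, 1.0]]
holder [([0.29, -0.331, 0.076], 0.84), ([0.584, 0.01, 0.076], 0.72)]
lid_middle [([0.586, 0.008, 0.078], 0.75), ([0.29, -0.335, 0.078], 0.64)]
key_center [([0.474, -0.292, 0.089], 0.88), ([0.504, -0.451, 0.094], 0.78)]
key_foot [([0.478, -0.291, 0.09], 0.86), ([0.498, -0.451, 0.086], 0.6)]
nut0 [([0.508, -0.053, 0.1], 0.73), ([0.64, 0.033, 0.096], 0.62), ([0.196, -0.387, 0.092], 0.62), ([0.526, 0.057, 0.088], 0.61), ([0.246, -0.284, 0.092], 0.61), ([0.299, -0.435, 0.095], 0.48)]
nut0_ears [([0.645, 0.04, 0.094], 0.58)]
driver_center [([0.631,
[... 589 characters left out ...]
, ([0.268, -0.362, 0.077], 0.74), ([0.636, 0.024, 0.101], 0.15)]
key_center [([0.467, -0.291, 0.118], 0.67)]
key_foot [([0.498, -0.45, 0.121], 0.83), ([0.472, -0.295, 0.124], 0.67)]
nut0 [([0.303, -0.431, 0.098], 0.76), ([0.617, 0.31, 0.088], 0.72), ([0.526, 0.054, 0.097], 0.7), ([0.2, -0.389, 0.101], 0.69), ([0.611, -0.082, 0.101], 0.68), ([0.635, 0.026, 0.098], 0.57)]
nut0_ears [([0.347, -0.335, 0.102], 0.66), ([0.638, 0.027, 0.102], 0.44), ([0.471, -0.297, 0.12], 0.29)]
driver_center [([0.62, 0.31, 0.088], 0.8)]
stack_center [([0.614, -0.299, 0.077], 0.68)]
bottle_center [([0.46, 0.3, 0.092], 0.67)]
dish_center [([0.365, 0.162, 0.012], 0.59)]
marker_center [([0.363, -0.123, 0.011], 0.53)]
```

View pics/scene0.png

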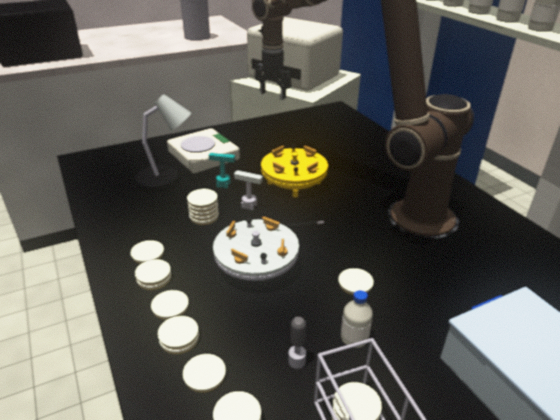

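View pics/top0.png

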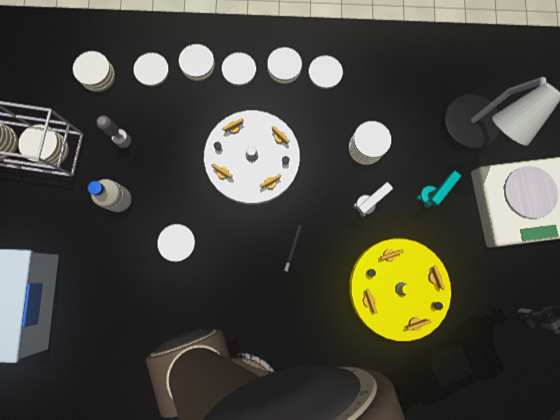

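The scene picture shows the steel holder at (256,248), the yellow look-alike at (295,165), the aluminium key at (248,185) and its turquoise twin at (222,165). The grey driver is at (298,340). In the top picture the steel holder is at (252,156), its vents at (222,147) and (286,161), the aluminium key at (375,199) and the turquoise one at (440,190).

Things that could be taken for the key, by top pixel: aluminium T (375,199), turquoise T (440,190), driver (115,130). I choose the aluminium T and will check it in a crop.

```bash
cat > h.py <<'E'
from cell import r
import numpy as np, cv2
from scipy.spatial.transform import Rotation as Ro
def tool():
    s=r.read_state(); R=Ro.from_euler('xyz',s["tcp_rot"],degrees=True).as_matrix()
    return s,np.array(s["eef_pos"]),R
def yaw(v): return np.degrees(np.arctan2(v[1],v[0]))
def plane(K,P,uv,z):
    """pixels -> world points on the plane at height z"""
    uv=np.atleast_2d(uv).astype(float); d=np.c_[uv,np.ones(len(uv))]@np.linalg.inv(K).T
    d=(d*[1,-1,-1])@P[:3,:3].T; o=P[:3,3]
    return o+d*((z-o[2])/d[:,2])[:,None]
def blobs(m,amin):
    n,l,st,c=cv2.connectedComponentsWithStats(m.astype(np.uint8))
    return [np.argwhere(l==i)[:,::-1] for i in range(1,n) if st[i,4]>=amin]
def axis(p):
    c=p.mean(0); w,v=np.linalg.eigh(np.cov((p-c)[:,:2].T)); return c,yaw(v[:,1])%180,4*np.sqrt(w[::-1])
def go(pos,zyaw):
    """shift in tool axes/300mm at present axes, twist about tool x /90deg to bring tool z to zyaw (mod 180)"""
    s,p,R=tool(); d=R.T@(np.array(pos)-p)
    tw=-((zyaw-yaw(R[:,2])+90)%180-90)
    print("t",s["time_s"],"pos",p.round(4),"zyaw",yaw(R[:,2]).round(1),"tilt",np.degrees(np.arccos(-R[2,0])).round(2),"j6",round(s["joints"][5],1),"F",np.round(s["contact_force"],1))
    print("  travel total",(d/0.3).round(4),"twist total",round(tw/90,4))
E
python3 - <<'E'
from h import *
for c in("top","scene"):
    k=r.get_calibration(c);K,P=k["intrinsics"],k["pose"];print(k.keys())
    im=cv2.imread(f"pics/{c}0.png"); h=cv2.cvtColor(im,cv2.COLOR_BGR2HSV)
    m=(h[...,0]>7)&(h[...,0]<22)&(h[...,1]>120)&(h[...,2]>90)
    for b in blobs(m,12):
        a=axis(plane(K,P,b,.100)); print(c,len(b),b.mean(0).round(),a[0].round(3),a[1].round(1),a[2].round(3))
im=cv2.imread("pics/top0.png");k=r.get_calibration("top")
cv2.imwrite("pics/keycrop.png",cv2.resize(im[165:225,335:475],None,fx=5,fy=5,interpolation=cv2.INTER_CUBIC))
h=cv2.cvtColor(im,cv2.COLOR_BGR2HSV);m=np.zeros(h.shape[:2],bool);m[175:220,350:400]=((h[...,1]<60)&(h[...,2]>170))[175:220,350:400]
for b in blobs(m,20): a=axis(plane(k["intrinsics"],k["pose"],b,.12));print("bar",len(b),b.mean(0),a)
s,p,R=tool();print(R.round(2))
go([.47,-.293,.25],0)
k=r.get_calibration("wrist");T=np.eye(4);T[:3,:3]=R;T[:3,3]=p;print((np.linalg.inv(T)@k["pose"]).round(3),k["intrinsics"])
E
```

```text
dict_keys(['intrinsics', 'pose'])
top 52 [232. 124.] [0.638 0.03  0.1  ] 118.7 [0.057 0.01 ]
top 28 [234. 130.] [0.624 0.025 0.1  ] 126.9 [0.027 0.012]
top 67 [280. 134.] [ 0.617 -0.083  0.1  ] 48.7 [0.057 0.009]
top 14 [279. 138.] [ 0.606 -0.079  0.1  ] 37.3 [0.03  0.005]
top 92 [221. 171.] [0.523 0.05  0.1  ] 58.6 [0.053 0.019]
top 66 [270. 181.] [ 0.503 -0.061  0.1  ] 121.8 [0.052 0.016]
top 139 [390. 255.] [ 0.344 -0.334  0.1  ] 109.5 [0.046 0.023]
top 85 [438. 277.] [ 0.298 -0.441  0.1  ] 20.1 [0.056 0.01 ]
top 55 [432. 278.] [ 0.295 -0.427  0.1  ] 19.5 [0.027 0.013]
top 145 [370. 301.] [ 0.242 -0.287  0.1  ] 22.9 [0.048 0.025]
top 164 [417. 324.] [ 0.196 -0.389  0.1  ] 106.5 [0.05  0.023]
dict_keys(['intrinsics', 'pose'])
scene 80 [278. 151.] [ 0.304 -0.432  0.1  ] 52.8 [0.089 0.038]
scene 85 [309. 150.] [ 0.203 -0.385  0.1  ] 74.0 [0.082 0.039]
scene 66 [278. 168.] [ 0.357 -0.322  0.1  ] 77.9 [0.066 0.029]
scene 54 [312. 167.] [ 0.253 -0.276  0.1  ] 49.1 [0.067 0.027]
scene 131 [270. 222.] [ 0.511 -0.058  0.1  ] 90.2 [0.066 0.038]
scene 72 [231. 229.] [ 0.618 -0.078  0.1  ] 64.7 [0.081 0.019]
scene 59 [282. 250.] [0.535 0.063 0.1  ] 62.8 [0.046 0.021]
scene 104 [239. 256.] [0.644 0.038 0.1  ] 95.7 [0.052 0.028]
bar 402 [372.87064677 197.80597015] (array([ 0.46788598, -0.29222523,  0.12      ]), np.float64(125.98662149789865), array([0.10277929, 0.03000647]))
[[ 0.    0.91  0.41]
 [ 0.    0.41 -0.91]
 [-1.    0.   -0.  ]]
t 1.2 pos [ 0.2547 -0.5707  0.2313] zyaw -65.9 tilt 0.0 j6 -4.0 F [ 0.4 -0.1  0.5]
  travel total [-0.0623  1.0326 -0.553 ] twist total -0.7328
[[ 0.001  0.26  -0.966 -0.143]
 [-0.001  0.966  0.26   0.067]
 [ 1.     0.001  0.001  0.   ]
 [ 0.     0.     0.     1.   ]] [[301.40878791   0.         284.64404587]
 [  0.         301.40878791 211.81666731]
 [  0.           0.           1.        ]]
```

View pics/keycrop.png

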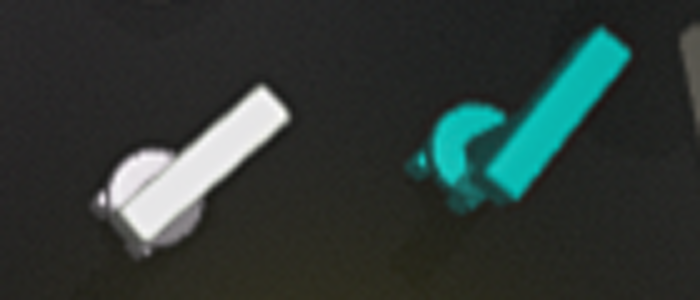

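The crop shows the aluminium key on the left, with its bar from (134,224) to (278,101), so its x axis is at about 130° and its centre near (0.468,-0.299). The turquoise one at right is not meant. I move above the aluminium key.

```bash
cat >> h.py <<'E'
def plan(pos,zyaw,n=None):
    """per-row travel/twist for a combined move (shown for typing)"""
    s,p,R=tool(); d=np.array(pos)-p; tw=-(zyaw-yaw(R[:,2])); 
    n=n or int(np.ceil(max(np.linalg.norm(d)/.0495,abs(tw)/8.5)))
    for i in range(n):
        Ri=R@Ro.from_rotvec([np.radians(tw)*i/n,0,0]).as_matrix(); print((Ri.T@d/n/.3).round(3).tolist(),end=",")
    print(" n",n,"twist",round(tw/n/90,4))
E
python3 -m pendant '{"claw":[1,1,1,1,1,1,1],"travel":[[-0.009,0.145,-0.076],[-0.009,0.145,-0.076],[-0.009,0.145,-0.076],[-0.009,0.145,-0.076],[-0.009,0.145,-0.076],[-0.009,0.145,-0.076],[-0.009,0.145,-0.076]],"twist":[[0,0,0],[0,0,0],[0,0,0],[0,0,0],[0,0,0],[0,0,0],[0,0,0]]}'
python3 -m pendant '{"claw":[1,1,1,1,1,1,1,1,1,1],"travel":[[0,0,0],[0,0,0],[0,0,0],[0,0,0],[0,0,0],[0,0,0],[0,0,0],[0,0,0],[0,0,0],[0,0,0]],"twist":[[-0.095,0,0],[-0.095,0,0],[-0.095,0,0],[-0.095,0,0],[-0.095,0,0],[-0.095,0,0],[-0.095,0,0],[-0.095,0,0],[-0.095,0,0],[-0.095,0,0]]}'
python3 - <<'E'
from h import *
go([.468,-.298,.25],40.5)
im=r.snapshot("wrist");cv2.imwrite("pics/w1.png",im[:,:,::-1])
k=r.get_calibration("wrist");np.savez("w1.npz",K=k["intrinsics"],P=k["pose"])
E
```

```text
time_s: 1.9
eef_pos: [0.4701, -0.3014, 0.2503]
tcp_rot: [-5.3, 89.7, -72.0]
contact_force: [-0.1, -0.8, -0.9]
gripper_width: 0.0853
time_s: 2.9
eef_pos: [0.4763, -0.293, 0.2522]
tcp_rot: [-59.4, 89.6, -39.9]
contact_force: [-0.2, 0.8, 0.3]
gripper_width: 0.0854
t 2.9 pos [ 0.4763 -0.293   0.2522] zyaw 19.5 tilt 0.45 j6 -55.6 F [-0.2  0.8  0.3]
  travel total [ 0.0072 -0.0064 -0.0315] twist total -0.2329
```

View pics/w1.png

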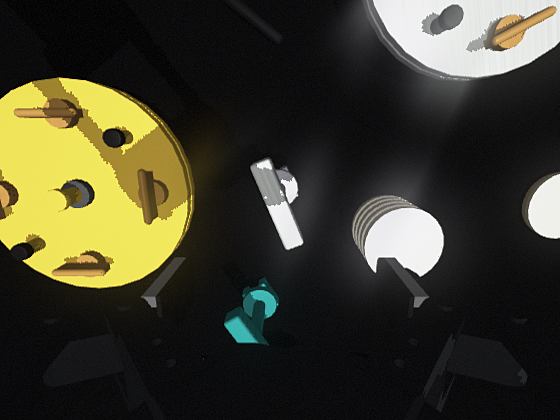

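The wrist view shows the aluminium bar from (261,160) to (293,247) with its disc at (285,185), and the turquoise key at (250,320). The steel holder is at upper right. I measure the bar.

```bash
cat >> h.py <<'E'
def full(pos,zyaw):
    """remaining shift and turn (tool axes, pendant units) to a tool-down pose"""
    s,p,R=tool(); zyaw=yaw(R[:,2])+((zyaw-yaw(R[:,2])+180)%360-180)
    a=np.radians(zyaw); z=np.array([np.cos(a),np.sin(a),0]); x=np.array([0,0,-1.]); G=np.c_[x,np.cross(z,x),z]
    print("t",s["time_s"],"pos",p.round(4),"zyaw",yaw(R[:,2]).round(1),"tilt",np.degrees(np.arccos(-R[2,0])).round(2),"j6",round(s["joints"][5],1),"w",round(s["gripper_width"],4),"F",np.round(s["contact_force"],1),"Tz",round(s["ft_torque"][2],2))
    print("  travel",(R.T@(np.array(pos)-p)/.3).round(3),"twist",(Ro.from_matrix(R.T@G).as_rotvec()/(np.pi/2)).round(3))
E
python3 - <<'E'
from h import *
w=np.load("w1.npz");K,P=w["K"],w["P"]
im=cv2.imread("pics/w1.png");h=cv2.cvtColor(im,cv2.COLOR_BGR2HSV)
m=np.zeros(h.shape[:2],bool);m[150:260,240:310]=((h[...,1]<60)&(h[...,2]>120))[150:260,240:310]
for b in blobs(m,50):
    print(len(b)); q=cv2.minAreaRect(b.astype(np.float32));print(q)
    box=cv2.boxPoints(q);g=plane(K,P,box,.12);print(g.round(4), g.mean(0))
for z in (.12,.109): 
  g=plane(K,P,[[261,160.5],[293,247.5]],z);print(z,g.round(4),g.mean(0).round(4),yaw(g[0]-g[1]),np.linalg.norm(g[0]-g[1]))
m=(h[...,0]>7)&(h[...,0]<22)&(h[...,1]>120)&(h[...,2]>70)
for b in blobs(m,50):
  a=axis(plane(K,P,b,.104)); print(b.mean(0).round(),a[0].round(3),a[1].round(1),a[2].round(3))
E
```

```text
1826
((276.5675354003906, 204.59458923339844), (92.60313415527344, 20.841806411743164), 67.45694732666016)
[[ 0.4364 -0.2711  0.12  ]
 [ 0.4505 -0.2584  0.12  ]
 [ 0.5097 -0.3247  0.12  ]
 [ 0.4948 -0.3388  0.12  ]] [ 0.47285463 -0.29825147  0.12      ]
378
((289.1723937988281, 184.5751190185547), (34.903175354003906, 14.592851638793945), 68.5522689819336)
[[ 0.4608 -0.2673  0.12  ]
 [ 0.4708 -0.2586  0.12  ]
 [ 0.4923 -0.283   0.12  ]
 [ 0.4821 -0.2921  0.12  ]] [ 0.47653231 -0.27525063  0.12      ]
0.12 [[ 0.445  -0.2629  0.12  ]
 [ 0.5011 -0.3323  0.12  ]] [ 0.473  -0.2976  0.12  ] 129.00698152188795 0.08922518509620146
0.109 [[ 0.4446 -0.2643  0.109 ]
 [ 0.503  -0.3364  0.109 ]] [ 0.4738 -0.3003  0.109 ] 129.00698152188795 0.09280044210378066
[522.  29.] [ 0.619 -0.083  0.104] 53.7 [0.057 0.014]
[509.  21.] [ 0.606 -0.082  0.104] 38.9 [0.02  0.007]
[ 50. 113.] [ 0.25  -0.289  0.104] 19.7 [0.054 0.023]
[150. 195.] [ 0.352 -0.334  0.104] 106.4 [0.051 0.03 ]
[  6. 198.] [ 0.22  -0.384  0.104] 83.0 [0.035 0.016]
[ 85. 266.] [ 0.305 -0.432  0.104] 34.2 [0.061 0.026]
```

```bash
python3 -m pendant '{"claw":[1,1,1,1],"travel":[[0,0,-0.01],[0,0,-0.01],[0,0,0],[0,0,0]],"twist":[[-0.09,0,0],[-0.09,0,0],[-0.04,0,0],[0,0,0]]}' >/dev/null; python3 -c "
from h import *
full([.473,-.298,.09],39.5)"
```

```text
t 3.35 pos [ 0.4707 -0.2955  0.2525] zyaw 39.7 tilt 0.48 j6 -76.3 w 0.0855 F [-0.3  0.  -0.1] Tz -0.03
  travel [ 0.542 -0.007 -0.   ] twist [0.002 0.001 0.005]
```

```bash
python3 -m pendant '{"claw":[1,1,1,1,1],"travel":[[0.15,-0.007,0],[0.15,0,0],[0.15,0,0],[0.08,0,0],[0,0,0]],"twist":[[0,0,0.005],[0,0,0],[0,0,0],[0,0,0],[0,0,0]]}' >/dev/null
python3 - <<'E'
from h import *
full([.473,-.298,.09],39.5)
im=r.snapshot("wrist");cv2.imwrite("pics/w2.png",im[:,:,::-1])
E
```

```text
t 3.85 pos [ 0.4768 -0.3004  0.0931] zyaw 38.7 tilt 0.68 j6 -75.5 w 0.0855 F [0.2 0.4 0.6] Tz 0.01
  travel [ 0.01   0.014 -0.005] twist [-0.009  0.003  0.007]
```

View pics/w2.png

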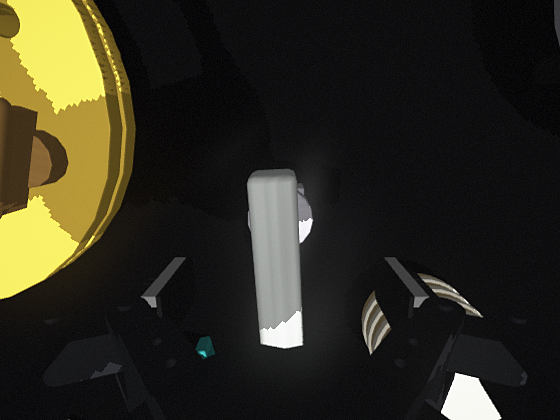

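The bar lies between the fingers, from (272,170) to (281,345), about 9 px left of the mid line. I shift slightly, close and lift.

```bash
python3 -m pendant '{"claw":[1,0,0,0,0,0,0,0],"travel":[[0.01,0.012,-0.012],[0,0,0],[0,0,0],[0,0,0],[0,0,0],[0,0,0],[0,0,0],[0,0,0]],"twist":[[0,0,0],[0,0,0],[0,0,0],[0,0,0],[0,0,0],[0,0,0],[0,0,0],[0,0,0]]}' ; python3 -c "
from h import *
full([.473,-.298,.235],39.5)"
```

```text
time_s: 4.7
eef_pos: [0.4769, -0.304, 0.0995]
tcp_rot: [-72.6, 88.4, -34.0]
contact_force: [0.5, -0.7, -1.6]
gripper_width: 0.0185
t 4.7 pos [ 0.4769 -0.304   0.0995] zyaw 38.6 tilt 1.61 j6 -75.6 w 0.0185 F [ 0.5 -0.7 -1.6] Tz 0.03
  travel [-0.452  0.012  0.006] twist [-0.01   0.005  0.017]
```

The arm was pushed up about 9 mm while closing. I regrip once, lower and untilted, from a small opening.

```bash
python3 -m pendant '{"claw":[0.4,0.4,0.4,0.4,0,0,0],"travel":[[0,0,0],[0.015,0.006,0.003],[0.02,0.006,0.003],[0,0,0],[0,0,0],[0,0,0],[0,0,0]],"twist":[[0,0,0],[-0.005,0.002,0.008],[-0.005,0.002,0.009],[0,0,0],[0,0,0],[0,0,0],[0,0,0]]}' ; python3 -c "
from h import *
full([.473,-.298,.235],39.5)"
```

```text
time_s: 5.4
eef_pos: [0.4768, -0.3005, 0.0881]
tcp_rot: [49.1, 89.9, 88.7]
contact_force: [0.6, -0.7, -0.4]
gripper_width: 0.0192
t 5.4 pos [ 0.4768 -0.3005  0.0881] zyaw 39.6 tilt 0.1 j6 -76.3 w 0.0192 F [ 0.6 -0.7 -0.4] Tz -0.03
  travel [-0.49   0.015 -0.004] twist [ 0.001  0.001 -0.001]
```

```bash
python3 -m pendant '{"claw":[0,0,0,0],"travel":[[-0.08,0,0],[-0.15,0,0],[-0.15,0,0],[-0.08,0,0]],"twist":[[0,0,0],[0,0,0],[0,0,0],[0,0,0]]}' ; python3 -c "
from h import *
full([.653,-.115,.30],39.5)"
```

```text
time_s: 5.8
eef_pos: [0.4712, -0.2961, 0.2213]
tcp_rot: [96.4, 88.7, 135.9]
contact_force: [1.7, -0.8, -2.3]
gripper_width: 0.0192
t 5.8 pos [ 0.4712 -0.2961  0.2213] zyaw 39.5 tilt 1.26 j6 -76.3 w 0.0192 F [ 1.7 -0.8 -2.3] Tz -0.0
  travel [-0.263  0.086  0.851] twist [ 0.    -0.002 -0.014]
```

```bash
python3 -m pendant '{"claw":[0,0,0,0,0,0,0],"travel":[[-0.044,0.014,0.142],[-0.044,0.014,0.142],[-0.044,0.014,0.142],[-0.044,0.014,0.142],[-0.044,0.014,0.142],[-0.044,0.014,0.142],[0,0,0]],"twist":[[0,0,-0.007],[0,0,-0.007],[0,0,0],[0,0,0],[0,0,0],[0,0,0],[0,0,0]]}' >/dev/null
python3 - <<'E'
from h import *
full([.653,-.115,.30],39.5)
k=r.get_calibration("wrist");im=r.snapshot("wrist");cv2.imwrite("pics/w3.png",im[:,:,::-1])
np.savez("w3.npz",K=k["intrinsics"],P=k["pose"])
E
```

```text
t 6.5 pos [ 0.6577 -0.1082  0.3036] zyaw 39.1 tilt 0.09 j6 -52.2 w 0.0193 F [-0.6 -0.2 -2. ] Tz 0.01
  travel [ 0.012 -0.008 -0.027] twist [-0.004  0.     0.001]
```

View pics/w3.png

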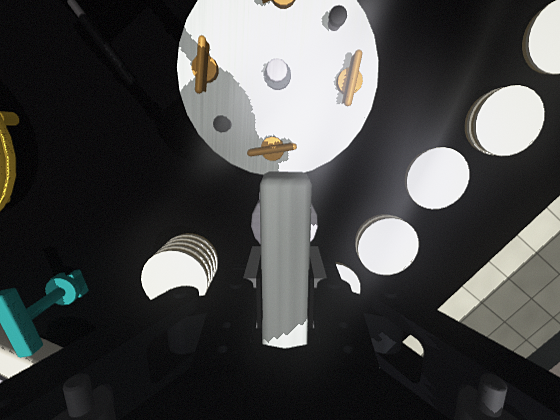

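The holder's lid is centred near (278,70), with nuts at left (203,65), right (352,77), bottom (272,148) and top (284,2). The vents are at (337,16) and (222,124), and the key hangs clear. I fit a silhouette model of all the nuts for centre, yaw and nut angles.

```bash
cat > fit.py <<'E'
from h import *
from scipy.optimize import minimize
S=4
def proj(K,P,X):
    c=(np.asarray(X)-P[:3,3])@P[:3,:3]; c=c*[1,-1,-1]; u=c@K.T; return u[:,:2]/u[:,2:]
a=np.linspace(0,2*np.pi,24,endpoint=False); C=np.c_[np.cos(a),np.sin(a)]
def prism(xy,z0,z1): return np.vstack([np.c_[xy,np.full(len(xy),z)] for z in(z0,z1)])
def parts(c,phi,q):
    n=np.r_[c[0]+.08*np.cos(phi),c[1]+.08*np.sin(phi)]; t=phi+np.pi/2-q
    A=np.array([[np.cos(t),np.sin(t)],[-np.sin(t),np.cos(t)]])
    bar=lambda w,z:np.c_[(np.array([[1,1],[1,-1],[-1,-1],[-1,1]])*[.028,w])@A+n,np.full(4,z)]
    return np.vstack([bar(.004,.090),bar(.004,.104),bar(.001,.108)]),prism(C*.014+n,.078,.090)
def render(K,P,p,box,use):
    x0,y0,x1,y1=box; m=np.zeros(((y1-y0)*S,(x1-x0)*S),np.uint8)
    for i in use:
        for X in parts(p[:2],p[2]+i*np.pi/2,p[3+i]):
            u=(proj(K,P,X)+.5-[x0,y0])*S; cv2.fillConvexPoly(m,cv2.convexHull(np.round(u).astype(np.int32)),255)
    return cv2.GaussianBlur(cv2.resize(m,(x1-x0,y1-y0),interpolation=cv2.INTER_AREA).astype(np.float32)/255,(0,0),1.2)
def fit(png,K,P,box,use,p0,dbg=None):
    h=cv2.cvtColor(cv2.imread(png),cv2.COLOR_BGR2HSV); x0,y0,x1,y1=box
    m=((h[...,0]>4)&(h[...,0]<26)&(h[...,1]>90)&(h[...,2]>40))[y0:y1,x0:x1].astype(np.float32)
    m=cv2.GaussianBlur(m,(0,0),1.2)
    idx=[0,1,2]+[3+i for i in use]
    def f(v):
        p=np.array(p0,float); p[idx]=v; return ((render(K,P,p,box,use)-m)**2).sum()/m.sum()
    v=np.array(p0,float)[idx]
    for st in(1,.4):
        sx=np.vstack([v]+[v+st*d for d in np.diag([.008,.008,.06]+[.2]*len(use))])
        o=minimize(f,v,method="Nelder-Mead",options=dict(initial_simplex=sx,maxiter=1500,xatol=1e-5,fatol=1e-5)); v=o.x
    p=np.array(p0,float);p[idx]=v
    if dbg: cv2.imwrite(dbg,cv2.resize((np.dstack([m,render(K,P,p,box,use),m])*255).clip(0,255).astype(np.uint8),None,fx=3,fy=3))
    return p,o.fun
E
cat > f1.py <<'E'
from fit import *
# nut index by phi: i=0 phi~35 (far, +x+y), 1 ~125, 2 ~215, 3 ~305
p0=[.570,-.016,np.radians(35),0,0,0,0]
w=np.load("w3.npz");k=r.get_calibration("top")
def q0(ang,i): return ((35+90*i+90-ang+90)%180-90)*np.pi/180
p0[3:]=[q0(118,0),q0(58,1),q0(120,2),q0(48,3)]
print(np.round(p0,3))
for u in([0,2,3],[0,1,2,3]): 
    p,f=fit("pics/w3.png",w["K"],w["P"],(170,0,390,162),u,p0,"pics/d%d.png"%len(u)); print("wrist",u,p.round(4),f)
p,f=fit("pics/top0.png",k["intrinsics"],k["pose"],(205,110,300,200),[0,1,2,3],p0,"pics/dt.png"); print("top",p.round(4),f)
E
python3 f1.py
```

```text
[ 0.57  -0.016  0.611  0.122 -0.401  0.087 -0.227]
wrist [0, 2, 3] [ 0.5741 -0.0157  0.5975  0.1582 -0.4014  0.0596 -0.2264] 0.32908710837364197
wrist [0, 1, 2, 3] [ 0.5739 -0.0153  0.6     0.1371 -0.2479  0.0507 -0.2302] 0.2936747670173645
top [ 0.5714 -0.0161  0.6039  0.101  -0.4294  0.0699 -0.1852] 0.11697572469711304
```

Run:
```python
from fit import *
w=np.load("w3.npz");K,P=w["K"],w["P"]
_,p,R=tool()
for y in(.045,.0485,-.045,-.0405):
    for h in(.032,.010):
        for z in (-.01,.01): print(y,h,z,proj(K,P,[p+R@[-h,y,z]]).round(1),end=" ")
    print()
a=np.linspace(0,6.28,13)
D=lambda y,z:proj(K,P,[p+R@[.088-.020,y+.0235*np.sin(t),z+.0235*np.cos(t)] for t in a]) 
d=D(0,0);print("disc z-extent cols",d[:,0].min(),d[:,0].max(),"rows",d[:,1].min(),d[:,1].max())
d=D(.004,0);print("disc y+4 rows",d[:,1].min(),d[:,1].max())
im=cv2.imread("pics/w3.png");g=cv2.cvtColor(im,cv2.COLOR_BGR2GRAY).astype(int)
print("col285",g[160:200:2,285],g[336:356:2,285]);print("row260",g[260,250:322:2]);print("row215",g[215,244:326:2]);print("col318+",g[180:260:4,315],g[180:260:4,255])
```

```text
0.045 0.032 -0.01 [[246.6 186. ]] 0.045 0.032 0.01 [[299.7 185.9]] 0.045 0.01 -0.01 [[252.3 177.2]] 0.045 0.01 0.01 [[297.1 177.2]] 
0.0485 0.032 -0.01 [[246.3 176.7]] 0.0485 0.032 0.01 [[299.8 176.7]] 0.0485 0.01 -0.01 [[252.1 169.4]] 0.0485 0.01 0.01 [[297.2 169.3]] 
-0.045 0.032 -0.01 [[253.1 381.6]] -0.045 0.032 0.01 [[297.1 381.4]] -0.045 0.01 -0.01 [[257.2 347.8]] -0.045 0.01 0.01 [[295.2 347.7]] 
-0.0405 0.032 -0.01 [[252.9 373.4]] -0.0405 0.032 0.01 [[297.2 373.2]] -0.0405 0.01 -0.01 [[256.9 340.5]] -0.0405 0.01 0.01 [[295.3 340.4]] 
disc z-extent cols 246.14246015292275 310.010499557325 rows 190.7347184858994 251.85816170111656
disc y+4 rows 185.21018280926472 246.91342158338236
col285 [147 247 242 242 242 255  85  87  88 100 124 136 150 157 155 156 152 154
 154 150] [244 240 240 238 239 248 110  20  24  21]
row260 [ 60  61  61  62  64  21 120 130 140 147 148 149 148 146 139 137 142 144
 145 144 140 138 134 136 139 142 141 141 124 106  43  62  66  65  67  67]
row215 [ 24  23  24  17 108 127 127 126  84 125 140 150 154 152 153 155 152 147
 145 149 149 151 149 144 142 139 139 140 141 143 144 131 118  89 126 122
 112  41  41  40  38]
col318+ [ 87  83  76  72  65  62  58  50  96 123 122 231 242 169  30  34  32  67
  65  67] [ 30  31  30  29  31  24  21 103 126 128 129 125 130 132 122  20  26  60
  64  63]
```

Run:
```python
from fit import *
w=np.load("w3.npz");K=w["K"]
s,p,R=tool();print(p);T=np.eye(4);T[:3,:3]=R;T[:3,3]=p
Pn=r.get_calibration("wrist")["pose"]; C=np.linalg.inv(T)@Pn; print(C.round(4)); print((Pn-w["P"])[:3,3])
for y in(0.,.004):
  for h in(.032,.010): print(y,h,proj(K,C,[[-h,y+.045,-.01],[-h,y+.045,.01],[-h,y-.045,-.01],[-h,y-.045,.01]]).round(1).tolist())
  a=np.linspace(0,6.28,25);d=proj(K,C,[[.088-.020-.0,y+.0235*np.sin(t),.0235*np.cos(t)] for t in a]);print("disc",d.min(0),d.max(0))
full([.6395,.0297,.235],27)
```

```text
[ 0.65532506 -0.1100909   0.30211628]
[[-1.000e-04  2.593e-01 -9.658e-01 -1.428e-01]
 [-1.000e-03  9.658e-01  2.593e-01  6.500e-02]
 [ 1.000e+00  1.000e-03  1.000e-04  1.400e-03]
 [ 0.000e+00  0.000e+00  0.000e+00  1.000e+00]]
[-0.00170837 -0.00161707 -0.00139761]
0.0 0.032 [[253.9, 186.7], [307.7, 186.7], [259.4, 384.4], [303.9, 384.3]]
0.0 0.01 [[258.8, 177.8], [304.0, 177.8], [262.8, 350.0], [301.3, 350.0]]
disc [250.58917214 191.40275043] [314.8566141 252.8999277]
0.004 0.032 [[253.6, 176.0], [307.9, 175.9], [259.2, 377.0], [304.0, 377.0]]
0.004 0.01 [[258.6, 168.8], [304.1, 168.7], [262.7, 343.4], [301.4, 343.4]]
disc [250.42280634 185.84450519] [314.9940436  247.92489288]
t 6.55 pos [ 0.6553 -0.1101  0.3021] zyaw 39.1 tilt 0.26 j6 -52.2 w 0.0195 F [-0.3 -0.2 -2.4] Tz -0.01
  travel [0.223 0.395 0.254] twist [ 0.134 -0.003  0.   ]
```

```bash
python3 -c "
from h import *
plan([.6404,.0279,.235],27,4)"
```

```text
[0.056, 0.097, 0.063],[0.056, 0.1, 0.058],[0.056, 0.103, 0.053],[0.056, 0.106, 0.047], n 4 twist 0.0336
```

```bash
python3 -m pendant '{"claw":[0,0,0,0,0],"travel":[[0.056,0.097,0.063],[0.056,0.1,0.058],[0.056,0.103,0.053],[0.056,0.106,0.047],[0,0,0]],"twist":[[0.034,0,0],[0.034,0,0],[0.034,0,0],[0.034,0,0],[0,0,0]]}' >/dev/null
python3 - <<'E'
from h import *
full([.6404,.0279,.180],27)
k=r.get_calibration("wrist");im=r.snapshot("wrist");cv2.imwrite("pics/w4.png",im[:,:,::-1])
np.savez("w4.npz",K=k["intrinsics"],P=k["pose"])
full([.6404,.0279,.180],27)
E
```

```text
t 7.05 pos [0.6343 0.0266 0.2258] zyaw 26.0 tilt 0.96 j6 -27.2 w 0.0189 F [-1.2 -0.4 -3.3] Tz -0.01
  travel [ 0.152 -0.005  0.023] twist [-0.011 -0.011 -0.001]
t 7.1 pos [0.6352 0.0243 0.2269] zyaw 26.0 tilt 0.92 j6 -27.3 w 0.0198 F [-1.1 -0.2 -2.2] Tz 0.06
  travel [0.156 0.003 0.023] twist [-0.011 -0.01   0.001]
```

View pics/w4.png

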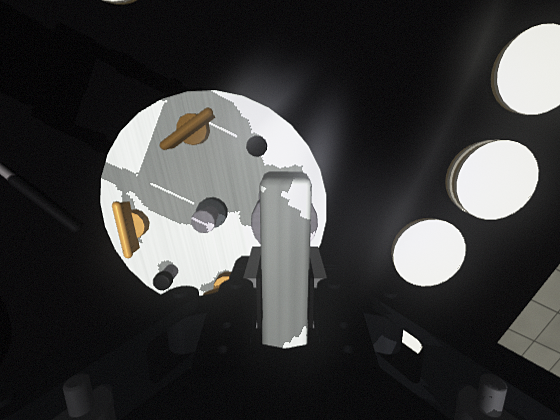

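Nuts 1 (186,130) and 2 (128,228) are seen here, with nut 0 hidden under the key. I refine the centre from these two.

Run:
```python
from fit import *
w=np.load("w4.npz")
p,f=fit("pics/w4.png",w["K"],w["P"],(100,95,236,262),[1,2],[.573,-.0155,.60,.13,-.4,.06,-.22]);print(p.round(4),f)
```

```text
[ 0.5731 -0.016   0.6112  0.13   -0.4396  0.0873 -0.22  ] 0.08507459610700607
```

```bash
python3 -m pendant '{"claw":[0,0,0],"travel":[[0,0.003,0.02],[0,0,0],[0,0,0]],"twist":[[-0.012,-0.01,0],[0,0,0],[0,0,0]]}' >/dev/null; python3 -c "
from h import *
full([.6395,.0281,.180],27.5)"
```

```text
t 7.4 pos [0.6402 0.0242 0.2269] zyaw 27.0 tilt 0.15 j6 -28.7 w 0.019 F [-0.8  0.4 -2. ] Tz 0.02
  travel [0.156 0.013 0.004] twist [-0.005 -0.     0.002]
```

```bash
python3 -m pendant '{"claw":[0,0,0,0,0],"travel":[[0.02,0.012,0.003],[0.045,0,0],[0.05,0,0],[0.04,0,0],[0,0,0]],"twist":[[0,0,0],[0,0,0],[0,0,0],[0,0,0],[0,0,0]]}'; python3 -c "
from h import *
full([.6395,.0281,.180],27.5)"
```

```text
time_s: 7.9
eef_pos: [0.6412, 0.025, 0.1784]
tcp_rot: [-54.9, 89.6, -28.0]
contact_force: [-0.4, -0.1, -2.5]
gripper_width: 0.019
t 7.9 pos [0.6412 0.025  0.1784] zyaw 26.8 tilt 0.36 j6 -28.3 w 0.019 F [-0.4 -0.1 -2.5] Tz 0.01
  travel [-0.005  0.012 -0.   ] twist [-0.007  0.002  0.003]
```

```bash
python3 -m pendant '{"claw":[0,0,0,0],"travel":[[-0.004,0.01,0],[0,0,0],[0,0,0],[0,0,0]],"twist":[[0.05,0,0],[0.085,0,0],[0.085,0,0],[0.085,0,0]]}'>/dev/null; python3 -c "
from h import *
full([.6388,.0285,.180],-23)"
```

```text
t 8.3 pos [0.6384 0.028  0.1781] zyaw -1.5 tilt 0.19 j6 0.3 w 0.0192 F [-0.2 -0.8 -1.1] Tz 0.22
  travel [-0.006  0.002  0.001] twist [0.239 0.001 0.002]
```

```bash
python3 -m pendant '{"claw":[0,0,0,0],"travel":[[-0.004,0,0],[0,0,0],[0,0,0],[0,0,0]],"twist":[[0.085,0,0],[0.085,0,0],[0.065,0,0],[0,0,0]]}'>/dev/null; python3 -c "
from h import *
full([.6388,.0285,.180],-23)
full([.6388,.0285,.180],-12)"
```

```text
t 8.7 pos [0.6381 0.0282 0.1781] zyaw -23.3 tilt 0.27 j6 22.2 w 0.0195 F [ 0.2  0.6 -1.9] Tz 0.07
  travel [-0.006  0.002  0.002] twist [-0.004  0.     0.003]
t 8.7 pos [0.6381 0.0282 0.1781] zyaw -23.3 tilt 0.27 j6 22.2 w 0.0195 F [ 0.2  0.6 -1.9] Tz 0.07
  travel [-0.006  0.002  0.002] twist [-0.126  0.     0.003]
```

```bash
python3 -m pendant '{"claw":[0,0,0,0,0],"travel":[[0,0,0],[0,0,0],[-0.07,0,0],[-0.12,0,0],[0,0,0]],"twist":[[-0.063,0,0],[-0.063,0,0],[0,0,0],[0,0,0],[0,0,0]]}'
python3 - <<'E'
from h import *
plan([.5086,-.0636,.235],30.7,6)
r.snapshot("top")
im=r.snapshot("top");cv2.imwrite("pics/top1.png",im[:,:,::-1])
E
```

```text
time_s: 9.2
eef_pos: [0.6374, 0.0284, 0.234]
tcp_rot: [-125.5, 89.6, -136.3]
contact_force: [1.4, 0.5, -1.1]
gripper_width: 0.019
[0.0, -0.064, -0.061],[0.0, -0.056, -0.068],[0.0, -0.047, -0.074],[0.0, -0.038, -0.079],[0.0, -0.028, -0.083],[0.0, -0.018, -0.086], n 6 twist -0.0769
```

```bash
python3 -m pendant '{"claw":[0,0,0,0,0,0,0],"travel":[[0,-0.064,-0.061],[0,-0.056,-0.068],[0,-0.047,-0.074],[0,-0.038,-0.079],[0,-0.028,-0.083],[0,-0.018,-0.086],[0,0,0]],"twist":[[-0.077,0,0],[-0.077,0,0],[-0.077,0,0],[-0.077,0,0],[-0.077,0,0],[-0.077,0,0],[0,0,0]]}'>/dev/null
python3 - <<'E'
from h import *
k=r.get_calibration("wrist");im=r.snapshot("wrist");cv2.imwrite("pics/w5.png",im[:,:,::-1])
np.savez("w5.npz",K=k["intrinsics"],P=k["pose"])
full([.5086,-.0636,.180],30.7)
E
```

```text
t 10.05 pos [ 0.4934 -0.0652  0.2158] zyaw 32.9 tilt 2.24 j6 -44.9 w 0.0188 F [-0.2  1.1 -2.2] Tz 0.02
  travel [ 0.117 -0.025  0.049] twist [ 0.025 -0.021 -0.013]
```

View pics/w5.png

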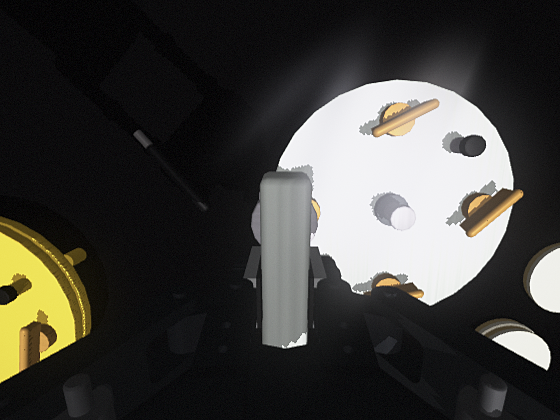

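Nut 0 (492,212) and nut 1 (403,117) are visible. The key is about 15 mm past nut 2. I measure nut 0's angle and correct.

Run:
```python
from fit import *
w=np.load("w5.npz")
p,f=fit("pics/w5.png",w["K"],w["P"],(350,85,530,250),[0,1],[.573,-.016,.61,.8,-.43,.08,-.22]);print(p.round(4),f)
full([.5086,-.0636,.230],30.7)
```

```text
[ 0.5753 -0.0147  0.5947  0.7999 -0.406   0.08   -0.22  ] 1.058377742767334
t 10.05 pos [ 0.4934 -0.0652  0.2158] zyaw 32.9 tilt 2.24 j6 -44.9 w 0.0188 F [-0.2  1.1 -2.2] Tz 0.02
  travel [-0.049 -0.022  0.044] twist [ 0.025 -0.021 -0.013]
```

Run:
```python
from fit import *
w=np.load("w5.npz")
for e in([[470,230],[521,192]],[[374,130],[438,101]]):
    g=plane(w["K"],w["P"],e,.105);print(g.round(4),g.mean(0).round(4),yaw(g[1]-g[0])%180,np.linalg.norm(g[1]-g[0]))
h=cv2.cvtColor(cv2.imread("pics/w5.png"),cv2.COLOR_BGR2HSV);print(h[212,492],h[150,400],h[85,400],h[200,340])
```

```text
[[0.633  0.0072 0.105 ]
 [0.6457 0.0554 0.105 ]] [0.6394 0.0313 0.105 ] 75.26794712812139 0.049840983078810686
[[0.5136 0.0293 0.105 ]
 [0.5422 0.074  0.105 ]] [0.5279 0.0517 0.105 ] 57.44429484923297 0.053034639238939876
[ 17 131 144] [128   4 244] [130   3 242] [120   2 245]
```

```bash
python3 -m pendant '{"claw":[0,0,0,0],"travel":[[-0.025,-0.012,0.022],[-0.02,-0.01,0.022],[0,0,0],[0,0,0]],"twist":[[0.013,-0.011,-0.007],[0.012,-0.01,-0.006],[0,0,0],[0,0,0]]}'>/dev/null; python3 -c "
from h import *
full([.5086,-.0636,.180],30.7)"
```

```text
t 10.45 pos [ 0.5114 -0.0621  0.2284] zyaw 30.4 tilt 0.18 j6 -42.3 w 0.0193 F [ 0.4 -0.4 -1.9] Tz 0.0
  travel [ 0.161  0.    -0.011] twist [-0.003  0.002  0.   ]
```

```bash
python3 -m pendant '{"claw":[0,0,0,0,0],"travel":[[0.02,0,-0.009],[0.045,0,0],[0.05,0,0],[0.04,0,0],[0,0,0]],"twist":[[0,0,0],[0,0,0],[0,0,0],[0,0,0],[0,0,0]]}'>/dev/null; python3 -c "
from h import *
full([.5086,-.0630,.180],-22.5)"
```

```text
t 10.95 pos [ 0.5099 -0.0627  0.1782] zyaw 30.5 tilt 0.24 j6 -42.5 w 0.0193 F [ 1.3 -0.  -2.5] Tz 0.03
  travel [-0.006  0.001 -0.004] twist [ 0.589  0.003 -0.001]
```

```bash
python3 -m pendant '{"claw":[0,0,0,0,0,0,0,0],"travel":[[-0.005,0,-0.003],[0,0,0],[0,0,0],[0,0,0],[0,0,0],[0,0,0],[0,0,0],[0,0,0]],"twist":[[0.06,0,0],[0.085,0,0],[0.085,0,0],[0.085,0,0],[0.085,0,0],[0.085,0,0],[0.085,0,0],[0,0,0]]}'>/dev/null; python3 -c "
from h import *
full([.5086,-.0630,.180],-21.5)"
```

```text
t 11.75 pos [ 0.5063 -0.0638  0.1784] zyaw -22.5 tilt 0.28 j6 10.5 w 0.0194 F [-0.3 -0.1 -2.1] Tz 0.04
  travel [-0.005  0.005  0.006] twist [-0.011 -0.003  0.002]
```

```bash
python3 -m pendant '{"claw":[0,0,0,0,0,0],"travel":[[0,0,0],[0,0,0],[-0.07,0,0],[-0.09,0,0],[-0.03,0,0],[0,0,0]],"twist":[[-0.063,0,0],[-0.063,0,0],[0,0,0],[0,0,0],[0,0,0],[0,0,0]]}'>/dev/null
python3 - <<'E'
from h import *
plan([.5266,.0486,.235],-31.5,4)
full([.5266,.0486,.235],-31.5)
E
```

```text
[-0.0, 0.095, 0.002],[-0.0, 0.095, -0.008],[-0.0, 0.094, -0.016],[-0.0, 0.092, -0.025], n 4 twist 0.0604
t 12.35 pos [ 0.5055 -0.0636  0.2348] zyaw -9.8 tilt 0.49 j6 -2.2 w 0.0192 F [-0.5 -0.5 -3. ] Tz 0.03
  travel [-0.001  0.381  0.006] twist [ 0.242 -0.005  0.002]
```

```bash
python3 -m pendant '{"claw":[0,0,0,0,0,0],"travel":[[0,0.095,0.002],[0,0.11,-0.008],[0,0.092,-0.016],[0,0.055,-0.015],[0,0.02,-0.008],[0,0,0]],"twist":[[0.06,0,0],[0.06,0,0],[0.06,0,0],[0.06,0,0],[0,0,0],[0,0,0]]}'>/dev/null
python3 - <<'E'
from h import *
full([.5266,.0486,.235],-31.5)
k=r.get_calibration("wrist");im=r.snapshot("wrist");cv2.imwrite("pics/w6.png",im[:,:,::-1])
np.savez("w6.npz",K=k["intrinsics"],P=k["pose"])
h=cv2.cvtColor(im,cv2.COLOR_RGB2HSV)
m=(h[...,0]>7)&(h[...,0]<22)&(h[...,1]>120)&(h[...,2]>70)
for b in blobs(m,50):
    a=axis(plane(k["intrinsics"],k["pose"],b,.104)); print(len(b),b.mean(0).round(),a[0].round(3),a[1].round(1),a[2].round(3))
E
```

```text
t 12.95 pos [0.5247 0.0499 0.2278] zyaw -31.9 tilt 0.91 j6 32.6 w 0.0191 F [ 0.6  0.1 -2.5] Tz 0.01
  travel [-0.024 -0.001  0.007] twist [-0.004 -0.008  0.006]
406 [442. 269.] [ 0.619 -0.083  0.104] 47.1 [0.063 0.009]
168 [427. 261.] [ 0.611 -0.067  0.104] 49.3 [0.023 0.01 ]
```

```bash
python3 -m pendant '{"claw":[0,0,0,0,0],"travel":[[0.02,0,0.006],[0.045,0,0],[0.05,0,0],[0.035,0,0],[0,0,0]],"twist":[[0,-0.008,0.006],[0,0,0],[0,0,0],[0,0,0],[0,0,0]]}'>/dev/null; python3 -c "
from h import *
full([.5266,.0486,.180],-31.5)"
```

```text
t 13.5 pos [0.5251 0.0443 0.1782] zyaw -31.9 tilt 0.07 j6 32.1 w 0.0194 F [-0.5  0.9 -1.3] Tz 0.01
  travel [-0.006  0.015 -0.003] twist [-0.005  0.     0.001]
```

```bash
python3 -m pendant '{"claw":[0,0,0,0,0,0],"travel":[[-0.005,0.014,0],[0,0,0],[0,0,0],[0,0,0],[0,0,0],[0,0,0]],"twist":[[0.05,0,0],[0.085,0,0],[0.085,0,0],[0.085,0,0],[0.085,0,0],[0.085,0,0]]}'>/dev/null; python3 -c "
from h import *
full([.528,.0495,.180],-111.5)"
```

```text
t 14.1 pos [0.5255 0.0483 0.1789] zyaw -76.3 tilt 0.37 j6 76.6 w 0.0193 F [ 0.2  1.2 -2.5] Tz 0.24
  travel [-0.004  0.009 -0.002] twist [ 0.391 -0.002  0.004]
```

```bash
python3 -m pendant '{"claw":[0,0,0,0,0,0],"travel":[[-0.004,0.006,0],[0,0,0],[0,0,0],[0,0,0],[0,0,0],[0,0,0]],"twist":[[0.085,0,0],[0.085,0,0],[0.085,0,0],[0.085,0,0],[0.045,0,0],[0,0,0]]}'>/dev/null; python3 -c "
from h import *
full([.528,.0495,.180],-111.5)"; python3 -m pendant '{"claw":[0,0,0,0,0,0],"travel":[[0,0,0],[0,0,0],[-0.07,0,0],[-0.09,0,0],[-0.03,0,0],[0,0,0]],"twist":[[-0.063,0,0],[-0.063,0,0],[0,0,0],[0,0,0],[0,0,0],[0,0,0]]}'>/dev/null
python3 - <<'E'
from h import *
plan([.6177,-.0830,.235],-42.5,7)
E
```

```text
t 14.7 pos [0.5258 0.0495 0.1791] zyaw -112.3 tilt 0.66 j6 112.5 w 0.0192 F [ 0.6 -0.2 -3.2] Tz 0.08
  travel [-0.003  0.007 -0.003] twist [-0.009 -0.002  0.007]
[-0.0, 0.054, 0.053],[-0.0, 0.046, 0.061],[-0.0, 0.037, 0.067],[-0.0, 0.027, 0.071],[-0.0, 0.016, 0.074],[-0.0, 0.006, 0.076],[-0.0, -0.005, 0.076], n 7 twist -0.0913
```

```bash
python3 -m pendant '{"claw":[0,0,0,0,0,0,0,0],"travel":[[0,0.054,0.053],[0,0.046,0.061],[0,0.037,0.067],[0,0.027,0.071],[0,0.016,0.074],[0,0.006,0.076],[0,-0.005,0.05],[0,0,0]],"twist":[[-0.091,0,0],[-0.091,0,0],[-0.091,0,0],[-0.091,0,0],[-0.091,0,0],[-0.091,0,0],[-0.091,0,0],[0,0,0]]}'>/dev/null
python3 - <<'E'
from h import *
full([.6177,-.0830,.235],-42.5)
k=r.get_calibration("wrist");im=r.snapshot("wrist");cv2.imwrite("pics/w7.png",im[:,:,::-1])
np.savez("w7.npz",K=k["intrinsics"],P=k["pose"])
h=cv2.cvtColor(im,cv2.COLOR_RGB2HSV)
m=(h[...,0]>7)&(h[...,0]<22)&(h[...,1]>120)&(h[...,2]>70)
for b in blobs(m,50):
    a=axis(plane(k["intrinsics"],k["pose"],b,.104)); print(len(b),b.mean(0).round(),a[0].round(3),a[1].round(1),a[2].round(3))
E
```

```text
t 16.1 pos [ 0.6131 -0.08    0.2235] zyaw -40.1 tilt 1.42 j6 28.5 w 0.0192 F [ 0.2  0.2 -2.6] Tz -0.0
  travel [-0.039  0.002  0.017] twist [ 0.027 -0.014  0.006]
344 [216.  71.] [0.641 0.042 0.104] 64.3 [0.033 0.012]
703 [117. 153.] [0.531 0.051 0.104] 171.4 [0.06  0.013]
262 [132. 161.] [0.536 0.038 0.104] 168.1 [0.027 0.01 ]
402 [189. 261.] [ 0.507 -0.062  0.104] 80.4 [0.061 0.009]
187 [201. 251.] [ 0.523 -0.061  0.104] 79.5 [0.024 0.01 ]
```

View pics/w7.png

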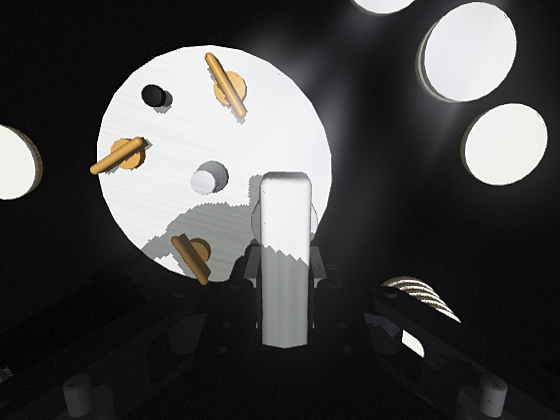

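Nuts 0 (226,88), 1 (118,155) and 2 (191,259) show their ears at about 45° to their radial lines: nut 1 q≈0.77, nut 2 q≈0.78, nut 0 q≈0.83. Nut 3 comes next.

```bash
python3 -m pendant '{"claw":[0,0,0,0],"travel":[[-0.015,0.002,0.016],[-0.01,0,0],[0,0,0],[0,0,0]],"twist":[[0.014,-0.014,0.006],[0.013,0,0],[0,0,0],[0,0,0]]}'>/dev/null; python3 -c "
from h import *
full([.6177,-.0830,.180],-42.5)"
```

```text
t 16.55 pos [ 0.614  -0.079   0.2295] zyaw -43.1 tilt 0.31 j6 31.7 w 0.0192 F [-0.7  0.2 -2.6] Tz -0.0
  travel [ 0.165 -0.001  0.019] twist [-0.007 -0.003  0.001]
```

```bash
python3 -m pendant '{"claw":[0,0],"travel":[[0.01,0,0.019],[0,0,0]],"twist":[[-0.005,0,0],[0,0,0]]}'>/dev/null; python3 -c "
from h import *
full([.6177,-.0830,.180],-42.5)"
```

```text
t 16.75 pos [ 0.6184 -0.0824  0.2269] zyaw -42.6 tilt 0.25 j6 30.9 w 0.0189 F [-0.7 -0.5 -2.7] Tz -0.01
  travel [ 0.156 -0.003  0.   ] twist [-0.001 -0.003  0.   ]
```

```bash
python3 -m pendant '{"claw":[0,0,0,0,0],"travel":[[0.025,0,0],[0.045,0,0],[0.05,0,0],[0.03,0,0],[0,0,0]],"twist":[[0,0,0],[0,0,0],[0,0,0],[0,0,0],[0,0,0]]}'>/dev/null; python3 -c "
from h import *
full([.6177,-.0830,.180],-42.5)"
```

```text
t 17.25 pos [ 0.6189 -0.0823  0.178 ] zyaw -42.6 tilt 0.2 j6 30.9 w 0.0196 F [ 0.5 -0.7  2.3] Tz -0.0
  travel [-0.007 -0.004 -0.001] twist [-0.001 -0.002 -0.   ]
```

```bash
python3 -m pendant '{"claw":[0,0,0,0,0,0],"travel":[[-0.008,-0.003,0],[0,0,0],[0,0,0],[0,0,0],[0,0,0],[0,0,0]],"twist":[[0.05,0,0],[0.085,0,0],[0.085,0,0],[0.085,0,0],[0.085,0,0],[0.085,0,0]]}'>/dev/null; python3 -c "
from h import *
full([.619,-.0820,.180],-112)"
```

```text
t 17.85 pos [ 0.6176 -0.0825  0.1791] zyaw -86.8 tilt 0.37 j6 75.1 w 0.0192 F [-0.6 -0.3 -2. ] Tz 0.22
  travel [-0.003  0.005 -0.002] twist [ 0.28  -0.001  0.004]
```

```bash
python3 -m pendant '{"claw":[0,0,0,0,0],"travel":[[-0.003,0.003,0],[0,0,0],[0,0,0],[0,0,0],[0,0,0]],"twist":[[0.085,0,0],[0.085,0,0],[0.085,0,0],[0.025,0,0],[0,0,0]]}'>/dev/null; python3 -c "
from h import *
full([.619,-.0820,.180],-112)"; python3 -m pendant '{"claw":[0,0,0,0,0,0],"travel":[[0,0,0],[0,0,0],[-0.07,0,0],[-0.09,0,0],[-0.03,0,0],[0,0,0]],"twist":[[-0.063,0,0],[-0.063,0,0],[0,0,0],[0,0,0],[0,0,0],[0,0,0]]}'>/dev/null
python3 - <<'E'
from h import *
plan([.6388,.0285,.240],-14,11)
E
```

```text
t 18.35 pos [ 0.6179 -0.0822  0.1792] zyaw -112.9 tilt 0.49 j6 101.3 w 0.019 F [-0.9 -0.3 -0.8] Tz 0.07
  travel [-0.003  0.003 -0.002] twist [-0.01   0.     0.005]
[-0.002, 0.0, -0.034],[-0.002, 0.005, -0.034],[-0.002, 0.01, -0.033],[-0.002, 0.014, -0.031],[-0.002, 0.018, -0.029],[-0.002, 0.022, -0.026],[-0.002, 0.025, -0.023],[-0.002, 0.028, -0.019],[-0.002, 0.031, -0.015],[-0.002, 0.032, -0.011],[-0.002, 0.034, -0.006], n 11 twist -0.0877
```

```bash
python3 -m pendant '{"claw":[0,0,0,0,0,0,0,0,0,0],"travel":[[-0.002,0,-0.038],[-0.002,0.006,-0.038],[-0.002,0.011,-0.036],[-0.002,0.016,-0.034],[-0.002,0.02,-0.031],[-0.002,0.025,-0.028],[-0.002,0.028,-0.024],[-0.002,0.031,-0.018],[-0.002,0.034,-0.013],[-0.002,0.034,-0.008]],"twist":[[-0.095,0,0],[-0.095,0,0],[-0.095,0,0],[-0.095,0,0],[-0.095,0,0],[-0.095,0,0],[-0.095,0,0],[-0.095,0,0],[-0.095,0,0],[-0.095,0,0]]}'>/dev/null; python3 -m pendant '{"claw":[0,0],"travel":[[0,0,0],[0,0,0]],"twist":[[0,0,0],[0,0,0]]}' >/dev/null
python3 - <<'E'
from h import *
full([.6388,.0285,.230],-13)
k=r.get_calibration("wrist");im=r.snapshot("wrist");cv2.imwrite("pics/w8.png",im[:,:,::-1])
np.savez("w8.npz",K=k["intrinsics"],P=k["pose"])
h=cv2.cvtColor(im,cv2.COLOR_RGB2HSV)
m=(h[...,0]>7)&(h[...,0]<22)&(h[...,1]>120)&(h[...,2]>70)
for b in blobs(m,50):
    a=axis(plane(k["intrinsics"],k["pose"],b,.104)); print(len(b),b.mean(0).round(),a[0].round(3),a[1].round(1),a[2].round(3))
E
```

```text
t 20.15 pos [0.6272 0.0311 0.2211] zyaw -14.6 tilt 2.26 j6 13.2 w 0.0191 F [-0.1 -1.1 -3.1] Tz -0.03
  travel [-0.031  0.001  0.039] twist [-0.018 -0.025  0.002]
175 [182. 201.] [0.536 0.06  0.104] 170.5 [0.023 0.009]
486 [179. 215.] [0.529 0.049 0.104] 168.9 [0.059 0.011]
```

```bash
python3 -m pendant '{"claw":[0,0,0,0],"travel":[[-0.015,0,0.02],[-0.01,0,0.019],[0,0,0],[0,0,0]],"twist":[[-0.009,-0.013,0.001],[-0.008,-0.012,0.001],[0,0,0],[0,0,0]]}'>/dev/null; python3 -c "
from h import *
full([.6386,.0285,.180],-13)"
```

```text
t 20.6 pos [0.6394 0.026  0.2284] zyaw -13.3 tilt 0.18 j6 11.8 w 0.0187 F [ 0.1  0.3 -2.8] Tz -0.02
  travel [ 0.161  0.008 -0.005] twist [-0.003  0.002  0.001]
```

```bash
python3 -m pendant '{"claw":[0,0,0,0,0],"travel":[[0.025,0.007,-0.004],[0.045,0,0],[0.05,0,0],[0.03,0,0],[0,0,0]],"twist":[[0,0,0],[0,0,0],[0,0,0],[0,0,0],[0,0,0]]}'>/dev/null; python3 -c "
from h import *
full([.6386,.0285,.180],-13)"
```

```text
t 21.1 pos [0.6376 0.0282 0.1784] zyaw -13.3 tilt 0.1 j6 12.0 w 0.0192 F [-0.8 -1.  -2.7] Tz 0.01
  travel [-0.005  0.002  0.003] twist [-0.004  0.     0.001]
```

```bash
python3 -m pendant '{"claw":[0,0,0,0,0,0,0],"travel":[[-0.004,0,0.003],[0,0,0],[0,0,0],[0,0,0],[0,0,0],[0,0,0],[0,0,0]],"twist":[[0.05,0,0],[0.085,0,0],[0.085,0,0],[0.085,0,0],[0.085,0,0],[0.085,0,0],[0.085,0,0]]}'>/dev/null; python3 -c "
from h import *
full([.6386,.0285,.180],-67.5)"
```

```text
t 21.8 pos [0.6381 0.0288 0.1781] zyaw -65.4 tilt 0.2 j6 64.2 w 0.019 F [-0.6  0.2 -1.2] Tz 0.25
  travel [-0.006  0.001  0.002] twist [0.023 0.    0.002]
```

```bash
for i in 1; do python3 -m pendant '{"claw":[0],"travel":[[-0.004,0,0]],"twist":[[0.02,0,0]]}'>/dev/null; python3 -c "
from h import *
full([.6386,.0285,.180],-67.5)"; python3 -m pendant '{"claw":[0],"travel":[[0,0,0]],"twist":[[0.015,0,0]]}'>/dev/null; python3 -c "
from h import *
full([.6386,.0285,.180],-67.5)"; done
```

```text
t 21.9 pos [0.6378 0.0289 0.1784] zyaw -67.3 tilt 0.25 j6 66.1 w 0.0193 F [ 1.3  0.4 -8. ] Tz 0.18
  travel [-0.005  0.002  0.002] twist [0.002 0.    0.003]
t 22.0 pos [0.638  0.0289 0.1782] zyaw -68.7 tilt 0.24 j6 67.5 w 0.0187 F [-0.2 -0.2 -0.3] Tz 0.24
  travel [-0.006  0.001  0.002] twist [-0.013  0.     0.003]
```

```bash
python3 -m pendant '{"claw":[0],"travel":[[0,0,0]],"twist":[[0.02,0,0]]}'>/dev/null; python3 -c "
from h import *
full([.6386,.0285,.180],-67.5)"; python3 -m pendant '{"claw":[0],"travel":[[0,0,0]],"twist":[[0.01,0,0]]}'>/dev/null; python3 -c "
from h import *
full([.6386,.0285,.180],-67.5)"
```

```text
t 22.1 pos [0.6381 0.029  0.1782] zyaw -70.5 tilt 0.25 j6 69.4 w 0.019 F [-0.5  0.7 -2.1] Tz 0.31
  travel [-0.006  0.001  0.002] twist [-0.034  0.001  0.003]
t 22.2 pos [0.638  0.029  0.1782] zyaw -71.4 tilt 0.27 j6 70.2 w 0.019 F [ 0.4 -0.4 -1.9] Tz 0.49
  travel [-0.006  0.001  0.002] twist [-0.043  0.001  0.003]
```

```bash
python3 -m pendant '{"claw":[0,0,0,0,0,0],"travel":[[0,0,0],[0,0,0],[-0.07,0,0],[-0.1,0,0],[-0.04,0,0],[0,0,0]],"twist":[[-0.065,0,0],[-0.065,0,0],[0,0,0],[0,0,0],[0,0,0],[0,0,0]]}'>/dev/null
python3 - <<'E'
from h import *
full([.5075,-.0625,.240],-10)
plan([.5075,-.0625,.240],-10,7)
E
```

```text
t 22.8 pos [0.6372 0.0293 0.2412] zyaw -59.4 tilt 0.48 j6 58.2 w 0.0188 F [ 0.4 -0.3 -2.6] Tz 0.02
  travel [ 0.008 -0.528  0.043] twist [-0.548 -0.004  0.004]
[0.001, -0.075, 0.006],[0.001, -0.076, -0.003],[0.001, -0.075, -0.012],[0.001, -0.073, -0.022],[0.001, -0.069, -0.03],[0.001, -0.065, -0.039],[0.001, -0.06, -0.046], n 7 twist -0.0783
```

```bash
python3 -m pendant '{"claw":[0,0,0,0,0,0,0,0,0,0],"travel":[[-0.004,-0.075,0.006],[-0.004,-0.076,-0.003],[-0.004,-0.075,-0.012],[-0.004,-0.073,-0.022],[-0.004,-0.069,-0.03],[-0.004,-0.055,-0.033],[-0.002,-0.03,-0.02],[0,-0.015,-0.01],[0,0,0],[0,0,0]],"twist":[[-0.078,0,0],[-0.078,0,0],[-0.078,0,0],[-0.078,0,0],[-0.078,0,0],[-0.078,0,0],[-0.078,0,0],[0,0,0],[0,0,0],[0,0,0]]}'>/dev/null
python3 - <<'E'
from h import *
full([.5075,-.0625,.230],-10)
k=r.get_calibration("wrist");im=r.snapshot("wrist");cv2.imwrite("pics/w9.png",im[:,:,::-1])
h=cv2.cvtColor(im,cv2.COLOR_RGB2HSV)
m=(h[...,0]>7)&(h[...,0]<22)&(h[...,1]>120)&(h[...,2]>70)
for b in blobs(m,50):
    a=axis(plane(k["intrinsics"],k["pose"],b,.104)); print(len(b),b.mean(0).round(),a[0].round(3),a[1].round(1),a[2].round(3))
E
```

```text
t 23.8 pos [ 0.5087 -0.0611  0.2396] zyaw -8.6 tilt 1.11 j6 -3.0 w 0.0194 F [ 0.4 -0.2 -1.4] Tz -0.04
  travel [ 0.032 -0.005 -0.003] twist [ 0.016 -0.012  0.001]
129 [425. 209.] [ 0.638 -0.086  0.104] 174.1 [0.022 0.008]
```

View pics/w9.png

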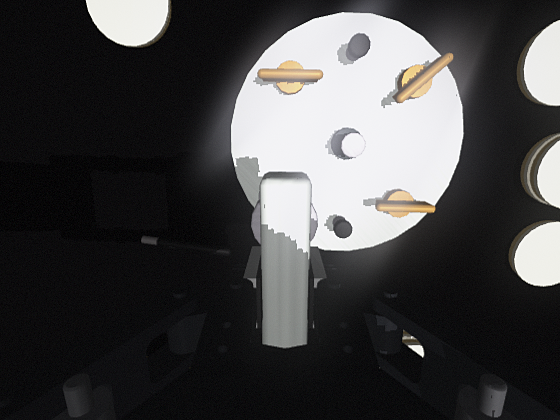

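Nut 0 (425,78) now points at the lid's middle (350,145). Nut 1 (290,74) and nut 3 (405,208) are half-way.

```bash
python3 -m pendant '{"claw":[0,0,0,0,0,0,0],"travel":[[0.015,-0.004,-0.003],[0.02,0,0],[0,0,0],[0.05,0,0],[0.055,0,0],[0.04,0,0],[0,0,0]],"twist":[[0.014,-0.012,0.001],[0,0,0],[0,0,0],[0,0,0],[0,0,0],[0,0,0],[0,0,0]]}'>/dev/null
python3 - <<'E'
from h import *
full([.5075,-.0625,.180],-10)
k=np.load("w8.npz")["K"]
E
```

```text
t 24.55 pos [ 0.5095 -0.0607  0.183 ] zyaw -9.9 tilt 0.15 j6 -1.8 w 0.0192 F [-0.2  0.3 -2.1] Tz -0.01
  travel [ 0.01  -0.007 -0.005] twist [ 0.001  0.002 -0.   ]
```

```bash
python3 -m pendant '{"claw":[0,0,0,0,0,0,0,0],"travel":[[0.008,-0.006,-0.004],[0,0,0],[0,0,0],[0,0,0],[0,0,0],[0,0,0],[0,0,0],[0,0,0]],"twist":[[0.045,0,0],[0.085,0,0],[0.085,0,0],[0.085,0,0],[0.085,0,0],[0.085,0,0],[0.085,0,0],[0.085,0,0]]}'>/dev/null; python3 -c "
from h import *
full([.5075,-.0625,.180],-69)"; python3 -m pendant '{"claw":[0],"travel":[[0,0,0]],"twist":[[0.015,0,0]]}'>/dev/null; python3 -c "
from h import *
full([.5075,-.0625,.180],-69)"
```

```text
t 25.35 pos [ 0.5063 -0.0617  0.1804] zyaw -69.5 tilt 0.25 j6 57.7 w 0.0193 F [-0.   0.  -4.7] Tz 0.24
  travel [0.001 0.003 0.004] twist [-0.005 -0.001  0.003]
t 25.45 pos [ 0.5063 -0.0617  0.1804] zyaw -70.8 tilt 0.25 j6 59.1 w 0.0188 F [ 1.   0.  -4.8] Tz 0.31
  travel [0.001 0.003 0.004] twist [-0.02  -0.     0.003]
```

```bash
python3 -m pendant '{"claw":[0,0,0,0,0,0],"travel":[[0,0,0],[0,0,0],[-0.07,0,0],[-0.1,0,0],[-0.04,0,0],[0,0,0]],"twist":[[-0.065,0,0],[-0.065,0,0],[0,0,0],[0,0,0],[0,0,0],[0,0,0]]}'>/dev/null
python3 - <<'E'
from h import *
full([.5275,.0500,.240],80)
plan([.5275,.0500,.250],80,17)
E
```

```text
t 26.05 pos [ 0.5077 -0.0616  0.2472] zyaw -58.1 tilt 0.16 j6 46.3 w 0.0193 F [ 0.1 -0.6 -3.1] Tz 0.01
  travel [ 0.023  0.253 -0.281] twist [-1.534 -0.002  0.   ]
[-0.001, 0.015, -0.017],[-0.001, 0.017, -0.014],[-0.001, 0.019, -0.012],[-0.001, 0.02, -0.009],[-0.001, 0.021, -0.006],[-0.001, 0.022, -0.003],[-0.001, 0.022, 0.0],[-0.001, 0.022, 0.003],[-0.001, 0.021, 0.006],[-0.001, 0.02, 0.009],[-0.001, 0.019, 0.012],[-0.001, 0.017, 0.015],[-0.001, 0.014, 0.017],[-0.001, 0.012, 0.019],[-0.001, 0.009, 0.02],[-0.001, 0.006, 0.021],[-0.001, 0.003, 0.022], n 17 twist -0.0902
```

```bash
python3 -m pendant '{"claw":[0,0,0,0,0,0,0,0,0,0],"travel":[[-0.002,0.015,-0.017],[-0.002,0.017,-0.014],[-0.002,0.019,-0.012],[-0.002,0.02,-0.009],[-0.002,0.021,-0.006],[-0.002,0.022,-0.003],[-0.002,0.022,0],[-0.002,0.022,0.003],[-0.002,0.021,0.006],[-0.002,0.02,0.009]],"twist":[[-0.09,0,0],[-0.09,0,0],[-0.09,0,0],[-0.09,0,0],[-0.09,0,0],[-0.09,0,0],[-0.09,0,0],[-0.09,0,0],[-0.09,0,0],[-0.09,0,0]]}'>/dev/null
python3 - <<'E'
from h import *
plan([.5275,.0500,.245],80,7)
full([.5275,.0500,.245],80)
E
```

```text
[-0.001, 0.015, 0.016],[-0.001, 0.013, 0.018],[-0.001, 0.011, 0.019],[-0.001, 0.008, 0.021],[-0.001, 0.005, 0.021],[-0.001, 0.002, 0.022],[-0.001, -0.001, 0.022], n 7 twist -0.0848
t 27.05 pos [0.5123 0.0062 0.2424] zyaw 26.6 tilt 0.88 j6 -30.7 w 0.019 F [ 0.6  1.1 -2.4] Tz 0.05
  travel [-0.009  0.108  0.11 ] twist [-0.594 -0.006 -0.008]
```

```bash
python3 -m pendant '{"claw":[0,0,0,0,0,0,0,0,0],"travel":[[-0.001,0.015,0.016],[-0.001,0.013,0.018],[-0.001,0.011,0.019],[-0.001,0.008,0.021],[-0.001,0.005,0.021],[-0.001,0.002,0.018],[0,0,0.012],[0,0,0],[0,0,0]],"twist":[[-0.085,-0.003,-0.004],[-0.085,-0.003,-0.004],[-0.085,0,0],[-0.085,0,0],[-0.085,0,0],[-0.085,0,0],[-0.06,0,0],[0,0,0],[0,0,0]]}'>/dev/null
python3 - <<'E'
from h import *
full([.5275,.0500,.225],80)
k=r.get_calibration("wrist");im=r.snapshot("wrist");cv2.imwrite("pics/w10.png",im[:,:,::-1])
np.savez("w10.npz",K=k["intrinsics"],P=k["pose"])
h=cv2.cvtColor(im,cv2.COLOR_RGB2HSV)
m=(h[...,0]>7)&(h[...,0]<22)&(h[...,1]>120)&(h[...,2]>70)
for b in blobs(m,50):
    a=axis(plane(k["intrinsics"],k["pose"],b,.104)); print(len(b),b.mean(0).round(),a[0].round(3),a[1].round(1),a[2].round(3))
E
```

```text
t 27.95 pos [0.5201 0.0488 0.232 ] zyaw 80.4 tilt 0.94 j6 -79.6 w 0.0193 F [ 0.6 -0.9 -1.8] Tz -0.03
  travel [ 0.023 -0.024  0.008] twist [ 0.005 -0.004 -0.01 ]
370 [164. 211.] [ 0.507 -0.063  0.104] 32.0 [0.064 0.008]
```

```bash
python3 -m pendant '{"claw":[0,0,0,0],"travel":[[0.008,-0.014,0.003],[0.008,-0.014,0],[0,0,0],[0,0,0]],"twist":[[0.004,-0.004,-0.01],[0,0,0],[0,0,0],[0,0,0]]}'>/dev/null; python3 -c "
from h import *
full([.5290,.0497,.180],80)"
```

```text
t 28.4 pos [0.5288 0.0474 0.2259] zyaw 79.8 tilt 0.07 j6 -79.4 w 0.0195 F [-0.1  0.3 -3.2] Tz 0.06
  travel [0.153 0.001 0.008] twist [-0.002  0.     0.001]
```

```bash
python3 -m pendant '{"claw":[0,0,0,0,0],"travel":[[0.02,0,0.007],[0.045,0,0],[0.05,0,0],[0.03,0,0],[0,0,0]],"twist":[[0,0,0],[0,0,0],[0,0,0],[0,0,0],[0,0,0]]}'>/dev/null; python3 -c "
from h import *
full([.5285,.0500,.180],80)"
```

```text
t 28.9 pos [0.5289 0.0497 0.1787] zyaw 79.8 tilt 0.04 j6 -79.1 w 0.0192 F [-0.3  0.1 -1.7] Tz -0.02
  travel [-0.004  0.001  0.001] twist [-0.002  0.     0.   ]
```

```bash
python3 -m pendant '{"claw":[0,0,0,0,0,0,0,0],"travel":[[-0.004,0,0],[0,0,0],[0,0,0],[0,0,0],[0,0,0],[0,0,0],[0,0,0],[0,0,0]],"twist":[[0.045,0,0],[0.085,0,0],[0.085,0,0],[0.085,0,0],[0.085,0,0],[0.085,0,0],[0.085,0,0],[0.085,0,0]]}'>/dev/null; python3 -c "
from h import *
full([.528,.0495,.180],20)"; python3 -m pendant '{"claw":[0],"travel":[[0,0,0]],"twist":[[0.015,0,0]]}'>/dev/null; python3 -c "
from h import *
full([.528,.0495,.180],20)"
```

```text
t 29.7 pos [0.5278 0.0488 0.1789] zyaw 20.3 tilt 0.28 j6 -19.5 w 0.0192 F [ 0.2 -0.5 -3.5] Tz 0.23
  travel [-0.004  0.002  0.001] twist [ 0.004 -0.003  0.002]
t 29.8 pos [0.5278 0.0488 0.1789] zyaw 19.0 tilt 0.3 j6 -18.1 w 0.0192 F [-0.2 -0.6 -2.9] Tz 0.48
  travel [-0.004  0.002  0.001] twist [-0.011 -0.003  0.002]
```

```bash
python3 -m pendant '{"claw":[0,0,0,0,0,0],"travel":[[0,0,0],[0,0,0],[-0.07,0,0],[-0.1,0,0],[-0.04,0,0],[0,0,0]],"twist":[[-0.065,0,0],[-0.065,0,0],[0,0,0],[0,0,0],[0,0,0],[0,0,0]]}'>/dev/null
python3 - <<'E'
from h import *
full([.620,-.082,.240],78)
plan([.620,-.082,.240],78,7)
E
```

```text
t 30.4 pos [0.5278 0.0493 0.2431] zyaw 31.8 tilt 0.32 j6 -30.9 w 0.0192 F [ 1.2  0.1 -2.2] Tz 0.04
  travel [ 0.011 -0.534  0.031] twist [-0.514 -0.004 -0.001]
[0.002, -0.076, 0.004],[0.002, -0.076, -0.004],[0.002, -0.075, -0.013],[0.002, -0.073, -0.022],[0.002, -0.07, -0.03],[0.002, -0.066, -0.038],[0.002, -0.062, -0.045], n 7 twist -0.0734
```

```bash
python3 -m pendant '{"claw":[0,0,0,0,0,0,0,0,0,0],"travel":[[-0.003,-0.076,0.004],[-0.003,-0.076,-0.004],[-0.003,-0.075,-0.013],[-0.003,-0.073,-0.022],[-0.003,-0.07,-0.03],[-0.003,-0.055,-0.032],[-0.002,-0.03,-0.02],[0,-0.018,-0.012],[0,0,0],[0,0,0]],"twist":[[-0.074,0,0],[-0.074,0,0],[-0.074,0,0],[-0.074,0,0],[-0.074,0,0],[-0.074,0,0],[-0.074,0,0],[0,0,0],[0,0,0],[0,0,0]]}'>/dev/null
python3 - <<'E'
from h import *
full([.620,-.082,.225],78)
E
```

```text
t 31.4 pos [ 0.6151 -0.0745  0.2355] zyaw 80.4 tilt 1.12 j6 -91.2 w 0.0194 F [ 0.1  0.3 -2.4] Tz -0.01
  travel [ 0.035 -0.021 -0.022] twist [ 0.027 -0.002 -0.012]
```

```bash
python3 -m pendant '{"claw":[0,0,0,0],"travel":[[0.015,-0.012,-0.012],[0.015,-0.01,-0.01],[0,0,0],[0,0,0]],"twist":[[0.014,-0.002,-0.012],[0.013,0,0],[0,0,0],[0,0,0]]}'>/dev/null; python3 -c "
from h import *
full([.6205,-.082,.180],78)"
```

```text
t 31.8 pos [ 0.6191 -0.0808  0.2248] zyaw 77.8 tilt 0.07 j6 -89.2 w 0.0193 F [-0.3 -0.2 -2.4] Tz 0.02
  travel [ 0.149 -0.005 -0.003] twist [-0.003  0.    -0.001]
```

```bash
python3 -m pendant '{"claw":[0,0,0,0,0],"travel":[[0.02,-0.004,-0.003],[0.045,0,0],[0.05,0,0],[0.03,0,0],[0,0,0]],"twist":[[0,0,0],[0,0,0],[0,0,0],[0,0,0],[0,0,0]]}'>/dev/null; python3 -c "
from h import *
full([.6205,-.082,.180],78)"
```

```text
t 32.3 pos [ 0.6206 -0.0817  0.1781] zyaw 77.8 tilt 0.06 j6 -89.3 w 0.0194 F [ 0.5 -0.1 -1.7] Tz -0.0
  travel [-0.006  0.    -0.001] twist [-0.003  0.001  0.   ]
```

```bash
python3 -m pendant '{"claw":[0,0,0,0,0,0,0,0],"travel":[[-0.005,0,0],[0,0,0],[0,0,0],[0,0,0],[0,0,0],[0,0,0],[0,0,0],[0,0,0]],"twist":[[0.035,0,0],[0.085,0,0],[0.085,0,0],[0.085,0,0],[0.085,0,0],[0.085,0,0],[0.085,0,0],[0.075,0,0]]}'>/dev/null; python3 -c "
from h import *
full([.6195,-.082,.180],20)"; python3 -m pendant '{"claw":[0],"travel":[[0,0,0]],"twist":[[0.015,0,0]]}'>/dev/null; python3 -c "
from h import *
full([.6195,-.082,.180],20)"
```

```text
t 33.1 pos [ 0.6194 -0.0841  0.1785] zyaw 20.2 tilt 0.42 j6 -31.5 w 0.0194 F [-0.8  0.3 -1.8] Tz 0.25
  travel [-0.005  0.006  0.003] twist [ 0.002 -0.004  0.002]
t 33.2 pos [ 0.6193 -0.0841  0.1785] zyaw 18.8 tilt 0.44 j6 -30.2 w 0.0195 F [ 0.2  1.  -1.8] Tz 0.55
  travel [-0.005  0.006  0.003] twist [-0.013 -0.004  0.002]
```

```bash
python3 -m pendant '{"claw":[0,0,0,0,0,0],"travel":[[0,0,0],[0,0,0],[-0.07,0,0],[-0.1,0,0],[-0.06,0,0],[0,0,0]],"twist":[[-0.065,0,0],[-0.065,0,0],[0,0,0],[0,0,0],[0,0,0],[0,0,0]]}'>/dev/null
python3 - <<'E'
from h import *
full([.473,-.298,.240],35)
E
```

```text
t 33.8 pos [ 0.6185 -0.083   0.2465] zyaw 31.5 tilt 0.61 j6 -42.9 w 0.0192 F [ 0.3  0.4 -1.8] Tz 0.0
  travel [ 0.029 -0.357 -0.788] twist [-0.039 -0.007 -0.002]
```

```bash
python3 -m pendant '{"claw":[0,0,0,0,0,0,0,0,0,0],"travel":[[0,-0.045,-0.1],[0,-0.055,-0.125],[0,-0.055,-0.125],[0,-0.055,-0.125],[0,-0.055,-0.12],[0,-0.04,-0.09],[0,-0.025,-0.05],[0,-0.012,-0.025],[0,0,0],[0,0,0]],"twist":[[0,-0.007,-0.002],[0,0,0],[0,0,0],[0,0,0],[0,0,0],[0,0,0],[0,0,0],[0,0,0],[0,0,0],[0,0,0]]}'>/dev/null
python3 - <<'E'
from fit import *
full([.473,-.298,.140],32)
im=r.snapshot("top");cv2.imwrite("pics/top2.png",im[:,:,::-1]);k=r.get_calibration("top")
h=cv2.cvtColor(im,cv2.COLOR_RGB2HSV)
p,f=fit("pics/top2.png",k["intrinsics"],k["pose"],(205,110,300,200),[0,1,2,3],[.572,-.016,.605,1.58,1.58,1.58,1.58]);print(p.round(3),f)
for t in("driver_center","stack_center","bottle_center","dish_center","marker_center"): print(t,[np.round(d["location"],3).tolist() for d in r.recognise("top",t)][:2])
cv2.imwrite("pics/top2c.png",cv2.resize(im[:,:,::-1][40:260,60:480],None,fx=1.9,fy=1.9,interpolation=cv2.INTER_CUBIC))
E
```

```text
t 34.8 pos [ 0.4712 -0.2935  0.2356] zyaw 32.2 tilt 0.51 j6 -68.8 w 0.0189 F [-0.1  0.6 -2.3] Tz 0.05
  travel [ 0.319 -0.019 -0.003] twist [ 0.002 -0.    -0.006]
[ 0.572 -0.016  0.601  1.626  1.631  1.626  1.603] 0.09289418160915375
driver_center [[0.622, 0.312, 0.088], [0.46, 0.298, 0.093]]
stack_center [[0.619, -0.295, 0.075]]
bottle_center [[0.458, 0.298, 0.096]]
dish_center [[0.364, 0.16, 0.012], [0.637, 0.027, 0.103]]
marker_center [[0.36, -0.124, 0.012]]
```

View pics/top2c.png

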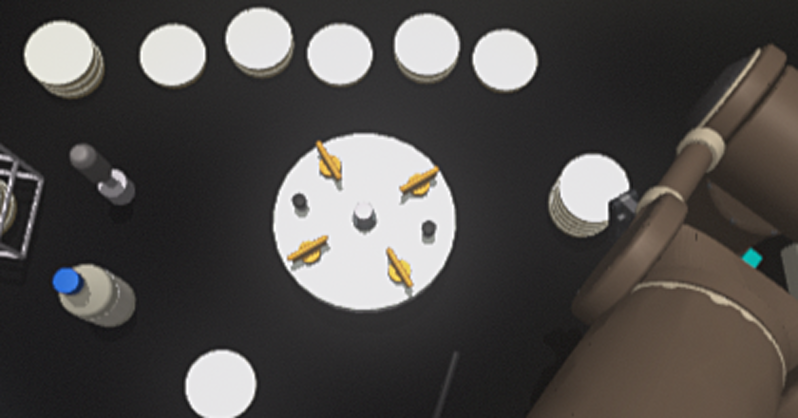

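All four nuts, at (330,160), (420,182), (310,250) and (400,268), point at the fitting (365,215). The fit gives about 1.60–1.63, i.e. at the stop, and the bystanders have not moved. Now I put the key down.

```bash
python3 -m pendant '{"claw":[0,0,0,0,0,0,0],"travel":[[0.09,-0.01,0],[0.13,0,0],[0.12,0,0],[0.07,0,0],[0.025,0,0],[0,0,0],[0,0,0]],"twist":[[0,0,-0.006],[0,0,0],[0,0,0],[0,0,0],[0,0,0],[0,0,0],[0,0,0]]}'>/dev/null
python3 - <<'E'
from fit import *
full([.473,-.298,.088],32)
E
```

```text
t 35.8 pos [ 0.4798 -0.2965  0.1068] zyaw 32.6 tilt 0.75 j6 -68.7 w 0.0189 F [ 0.6  0.7 -2.5] Tz -0.03
  travel [ 0.063  0.009 -0.022] twist [0.006 0.003 0.008]
```

```bash
python3 -m pendant '{"claw":[0,0,0,0],"travel":[[0.025,0,0],[0.02,0,0],[0.01,0,0],[0,0,0]],"twist":[[0.005,0.003,0.008],[0,0,0],[0,0,0],[0,0,0]]}'>/dev/null; python3 -c "
from h import *
full([.4798,-.2965,.088],32)"; python3 -m pendant '{"claw":[0],"travel":[[0.005,0,0]],"twist":[[0,0,0]]}'>/dev/null; python3 -c "
from h import *
full([.4798,-.2965,.088],32)"
```

```text
t 36.2 pos [ 0.4833 -0.2988  0.0937] zyaw 32.1 tilt 0.44 j6 -68.2 w 0.0193 F [-0.3 -0.2 -2.1] Tz 0.01
  travel [ 0.019  0.013 -0.006] twist [0.001 0.001 0.005]
t 36.3 pos [ 0.4836 -0.2992  0.0925] zyaw 32.1 tilt 0.49 j6 -68.2 w 0.0193 F [-0.   0.3 -2.8] Tz -0.01
  travel [ 0.015  0.014 -0.006] twist [0.001 0.002 0.005]
```

```bash
python3 -m pendant '{"claw":[0,0],"travel":[[0.007,0,0],[0.003,0,0]],"twist":[[0,0.001,0.005],[0,0,0]]}'>/dev/null; python3 -c "
from h import *
full([.4836,-.299,.088],32)"; python3 -m pendant '{"claw":[0],"travel":[[0.005,0,0]],"twist":[[0,0,0]]}'>/dev/null; python3 -c "
from h import *
full([.4836,-.299,.088],32)"
```

```text
t 36.5 pos [ 0.4837 -0.2993  0.0897] zyaw 32.1 tilt 0.07 j6 -68.3 w 0.0191 F [ 0.3 -0.  -2.5] Tz -0.03
  travel [0.006 0.001 0.   ] twist [0.001 0.001 0.   ]
t 36.6 pos [ 0.4838 -0.2994  0.0881] zyaw 32.1 tilt 0.07 j6 -68.3 w 0.0189 F [-0.6 -0.1 -1.7] Tz -0.02
  travel [0.    0.001 0.   ] twist [0.001 0.001 0.   ]
```

```bash
python3 -m pendant '{"claw":[0],"travel":[[0.004,0,0]],"twist":[[0,0,0]]}'>/dev/null; python3 -c "
from h import *
full([.4836,-.299,.088],32)"
```

```text
t 36.7 pos [ 0.4841 -0.2998  0.0881] zyaw 32.1 tilt 0.08 j6 -68.3 w 0.0192 F [-2.5  2.1  9.6] Tz 0.01
  travel [ 0.     0.003 -0.   ] twist [0.001 0.001 0.   ]
```

```bash
python3 -m pendant '{"claw":[0.5,1,1,1,1,1,1,1,1,1],"travel":[[0,0,0],[0,0,0],[0,0,0],[0,0,0],[-0.05,0,0],[-0.12,0,0],[-0.15,0,0],[-0.15,0,0],[-0.08,0,0],[0,0,0]],"twist":[[0,0,0],[0,0,0],[0,0,0],[0,0,0],[0,0,0],[0,0,0],[0,0,0],[0,0,0],[0,0,0],[0,0,0]]}'
python3 - <<'E'
from h import *
im=r.snapshot("wrist");cv2.imwrite("pics/w12.png",im[:,:,::-1])
print([(np.round(d["location"],3),d["confidence"]) for d in r.recognise("wrist","key_center")])
im=r.snapshot("scene");print([(np.round(d["location"],3),d["confidence"]) for d in r.recognise("scene","key_center")])
E
```

```text
time_s: 37.7
eef_pos: [0.4843, -0.3, 0.2643]
tcp_rot: [-55.5, 89.7, -23.4]
contact_force: [0.5, -0.1, 0.1]
gripper_width: 0.0855
[(array([ 0.484, -0.296,  0.122]), 0.78), (array([ 0.494, -0.45 ,  0.106]), 0.65)]
[(array([ 0.484, -0.289,  0.086]), 0.77), (array([ 0.505, -0.451,  0.09 ]), 0.66)]
```

View pics/w12.png

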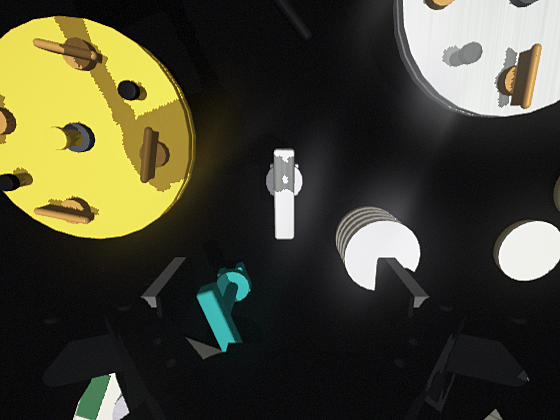

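The key stands upright and free: its bar runs from (284,150) to (285,238), centred over its disc at (284,180). The gripper is open and well clear, so I hand in.

```bash
python3 -c "
from cell import r
print(r.finish_job())"
```

```text
the job is handed in; nothing more can be done
None
```

I tightened all four nuts with the aluminium key in two rounds and handed the job in at about 38 s. Both rounds ran in cross order: nut 0, nut 2, nut 1, nut 3.

- **First round:** the pictures put the nuts at about 0.85 (nut 0), 0.78 (nut 2), 0.77 (nut 1) and 0.82 rad (nut 3). The angles for nuts 0 and 3 are rougher, read from single pictures.
- **Second round:** I turned each nut until the torque rose above the normal turning torque, which marked the hard stop. The rise was clear for nuts 0, 1 and 3 (0.48 to 0.55 N m) but only slight for nut 2 (0.31). The last top picture shows all four pairs of ears pointing at the middle. Its fit reads 1.60 to 1.63 rad, slightly past the 1.60 stop, which I put down to camera error.
- **Key:** it stands upright and free at about (0.484, -0.298), roughly 1 cm from where it was. The gripper is open and clear of it.
- **Other things on the bench:** the driver, stack, bottle, dish and marker were all found within about 6 mm of their first positions, which is about the detector's accuracy.

Three things did not go cleanly:

- **First grip:** it pushed the arm up about 9 mm, so I gripped the key again.
- **Overshoot:** some fast moves overshot by up to 15 mm and were corrected before lowering.
- **Vision fit:** one fit, of nuts 0 and 1 after the first turn, was poor. I replaced it with a reading from the ear ends.

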